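Take the candle tin's size with the slide caliper

TASK

Take the candle tin's width with the slide caliper: lay the caliper flat on the table with its open jaws astride the tin, then slide the moving jaw shut until both jaws bear gently on the tin. Lift the caliper off without losing the setting, leaving the tin standing on the table, and lay the caliper flat across the middle of the pack of kraft cards that the tin's sleeve will be cut from. Do not disturb the other things on the table.

Things in the scene. Friction and masses are not known exactly. Their poses are not given: they have to be found in the camera images.
- caliper: Long-jaw slide caliper of plain metal, loose, lying flat, 181 x 110 mm, 0.48 kg in all. Origin: underside, below the beam's centre line. Own x: the way both jaws point; y: along the beam from the fixed jaw to the slider; z up. Beam: bare aluminium bar, x -7 to 7 mm, y -40 to 118 mm (end cap to 121), from 3 to 19 mm above the underside. Lift the caliper by it.
- fixed_jaw: The jaw fixed to the beam; origin and axes as caliper. Inner face at own y = -40 mm; blade 13 mm thick, 10 mm beyond x = 56 mm; from the beam to its tip at x = 97 mm; 24 mm tall from the underside; heel block over the beam at y -60 to -40 mm, 26 mm wide.
- caliper_beam (a point): Point on the bare beam between the jaws, half-way up it (own x 0, y -6 mm, 11 mm above the underside), good for gripping across its 14 mm width. It lies 34 mm from the fixed jaw's face; with the jaws at 66 mm the slider begins 32 mm from it. Axes as caliper.
- caliper_mid (a point): Point on the caliper's underside at its balance point when set to about 66 mm (own x 16 mm, y 15 mm, z 0). Axes as caliper.
- slider (a joint): Opening between the jaws' inner faces in m: 0 shut, 0.108 at most; it starts wider than the tin. The slider runs along the beam with about 0.6 N of friction and stays where it is left; its sleeve is 34 mm long, 26 mm wide, 22 mm tall.
- sliding_jaw: The jaw on the slider, facing the fixed one and of the same shape: tip 97 mm from the beam's centre line, 24 mm tall. Origin: on its inner face, below the beam's centre line; axes as caliper.
- thumb_grip (a point): Middle of the black thumb grip on top of the slider: block 16 x 16 mm, from 22 to 40 mm above the underside (the point is at 32 mm), over the beam's centre line, 17 mm behind the sliding jaw's face. Axes as caliper.
- candle_mid (a point): Round candle tin, loose, the only one: 66 mm across its lid (the widest part, 16 to 28 mm above the table; 64 mm below), 28 mm tall, about 0.15 kg. The point is at its centre, half-way up (14 mm).
- candle: The same candle tin; origin at the centre of its underside.
- kraft_pack: Thick banded pack of cards lying flat beside the work, does not move: 99 mm (own x) by 129 mm (own y), 30 mm thick; origin at the centre of its underside. The thinner pack nearer the front edge and the packs at the back are others.
- pack_top (a point): Centre of the kraft pack's top, 30 mm above the table; axes as the pack's.
- stamp_a_mid (a point): Bystander: rubber stamp with dark turned handle, 40 x 40 x 74 mm, behind the work on the right; point half-way up.
- stamp_b_mid (a point): Bystander: rubber stamp with light turned handle, 35 x 50 x 74 mm, front of the table on the left; point half-way up.
- tape_mid (a point): Bystander: roll of paper tape, 54 mm wide, 15 mm tall, front of the table; point half-way up.
- twine_mid (a point): Bystander: wooden spool of twine, 82 x 72 x 40 mm, behind the work; point half-way up.
- jar_mid (a point): Bystander: small glass jar of confetti with white lid, 48 x 52 x 80 mm, behind on the left; point half-way up.
There are look-alikes about, which are no part of the job. Of the things that look like the candle, take the one that is farthest to the robot's left at the start.

How it is judged (in metres and radians):
On the way, in this order (a step that is already met when the one before it is completed fails the run):
1. the caliper lies flat on the table with its open jaws astride the tin (height (world z) of caliper below 0.006 m and angle between caliper's own z axis and vertical below 0.06 rad and x of candle_mid in the frame of caliper between 0.04 and 0.095 m and y of candle_mid in the frame of caliper between -0.012 and 0.036 m and value of joint slider above 0.0685 m), for 0.2 s.
2. both jaws press on the tin (over 0.8 N each) (contact force between each of sliding_jaw, fixed_jaw and candle above 0.8 N and height (world z) of caliper below 0.006 m), for 0.2 s.
3. the caliper is lifted clear of the tin, still set to its width (height (world z) of caliper above 0.045 m and value of joint slider between 0.0645 and 0.0675 m and angle between candle_mid's own z axis and vertical below 0.1 rad and height (world z) of candle_mid below 0.019 m and contact force between candle and caliper below 0.05 N), for 0.1 s.
At the end, for the whole second after the job is handed in: The caliper lies still and flat (within 0.06 rad) on top of the kraft pack, its balance point within 45 mm of the pack's centre, its jaws set to the tin's width (64.5 to 67.5 mm); the candle tin stands upright on the table, clear of the caliper (value of joint slider between 0.0645 and 0.0675 m and angle between candle_mid's own z axis and vertical below 0.1 rad and height (world z) of candle_mid below 0.019 m and contact force between candle and caliper below 0.05 N and horizontal distance between caliper_mid and pack_top below 0.045 m and z of caliper_mid in the frame of pack_top between -0.003 and 0.005 m and angle between caliper's own z axis and vertical below 0.06 rad and contact force between caliper and kraft_pack above 1 N and linear speed of caliper below 0.02 m/s); the robot touches nothing.
It fails at once if the tin is tipped (angle between candle_mid's own z axis and vertical above 0.5 rad).
It fails at once if the tin is squeezed with more than 40 N (contact force between sliding_jaw and candle above 40 N).
It fails at once if a stamp, the tape roll, the twine spool or the jar is pushed more than 30 mm aside (distance of any of stamp_a_mid, stamp_b_mid, tape_mid, twine_mid, jar_mid from where it was at the start of the episode above 0.03 m).
It also fails if it takes over 61 s, if anything falls off the work surface, if the arm or the gripper's body presses on something with over 40 N, if the wrist force passes 120 N, or if a joint passes its speed limit or range.

ROBOT

A 6-joint arm with a two-finger parallel gripper is mounted at the origin on a cart in front of the work surface, level with it; the furniture and walls round the work are solid. World frame = base frame: x ahead of the robot, y to its left, z up, the work surface at z = 0. Lengths are in mm, angles in rad, forces in N, time in s.
With the tool pointing down it reaches from about 350 to 875 mm from the base axis. Payload 4.2 kg.
Tool frame: the origin (TCP) lies at the very end of the fingers, on their centre line; the grasp point (between the pads) lies 19 mm behind it (arm.grasp_offset is the distance from the TCP to the grasp point, in mm); z points along the fingers, y is the direction in which the jaws open and shut (so a half turn about z gives the same grasp; the last joint's range is limited). The gripper opens to 85 mm and grips with 20 to 120 N. Pads are 22 mm wide; open, the fingers measure 114 mm over their backs; the gripper's body (76 mm by 85 mm) begins 54 mm behind the grasp point. The pads swing forward as they close: fully open they stand 13 mm farther back than shut.
Start: joints at [-0.944, 0.385, 0.008, 0, -1.194, -0.259], TCP at [224.741, -583.173, 231.312] pointing down, gripper open.
Joint ranges: [-3.14, 3.14], [-1.21, 2.06], [-1.07, 1.41], [-3.16, 2.05], [-2.99, -0.16], [-3.1, 3.1]. Speed limits (rad/s): [2.79, 2.79, 3.14, 3.14, 3.14, 3.14].

INTERFACE

Orientations are given as a unit quaternion [x, y, z, w].
In Python, from bench import arm gives the robot as it stands.
- The arm moves only by the tool arm_command, never from a script. Its argument "commands" is one flat list of numbers, 4 for each row, row after row: the shift along the tool's x, y, z in m, then the turn about the tool's z in degrees. In form: [tx, ty, tz, roll, tx, ty, tz, roll, ...]. A call has exactly 5 rows; each row shifts and turns the pose as measured when the row begins, along the tool's axes as they then stand; what a row does not reach is not made up. A row lasts 1/10 s, in which the tool goes at most 50 mm and 8.59 degrees, less where a joint would pass 70% of its speed; a pose out of reach is approached as far as the arm can. A call with a gripper value outside its range is refused whole. "jaw" is the opening, from 0 (shut) to 1 (fully open), set as the call begins (left out, the last holds). The fingers move at their own pace and stop on an object; the grip force is fixed at half the most. Time passes only in rows, so rows that do not move let the fingers close, or fill a call up. It gives the time, the measured TCP pose, the force and the opening at its end, in the units of the state.
- arm.read_state(): the state, without advancing time (a new reading comes with each control period).
- arm.get_image(name): name is "scene" or "top" or "wrist"; returns the picture (420x560x3 uint8, red, green, blue); there is no depth.
- arm.camera_info(name): a dict with "camera_matrix" (3x3 intrinsics, pixels), "world_from_camera" (4x4, takes a point from camera to world coordinates). Camera axes: x right, y down, z forward; pixel columns grow to the right and rows downward; lengths in mm; the calibration is good to about 2 mm. The wrist camera is an equidistant fisheye: a pixel r from the principal point sees the ray r / f radians off the axis. A picture is of the moment at which its call begins: read the wrist's pose just before it. camera_info takes no time and is no camera call; for the wrist camera it gives the pose at the moment of the call.
- arm.job_done(): hands the job in, once; it reports no verdict.
Trained networks look in the newest picture that a camera, given by its name, has taken for a name from the list of things; names that differ only in an ending like _2 or _b are one class to them, and where a whole thing is asked for, a point or a joint stands for the part that bears it (a point fixed in the world has none). Each returns a list of dicts, best first, with "confidence" (0 to 1); they miss things now and then, are a little off and sometimes report something else, mostly with a low value. They report only what shows in the picture. A call takes as long as a camera call. They do not tell look-alikes from the thing itself.
- arm.regions_of(camera, target): "mask" (420x560 bool, what is visible of it).
- arm.place_of(camera, target): "centre" ([x, y, z] in mm, in the coordinates of the camera as it stood for that picture, good to about 4 mm: a listed point, or the origin of a listed thing).
The state is a dict: "clock": time; "joints": joint angles; "joint_vel": joint speeds; "joint_efforts": joint torques, N m; "position": TCP position; "ee_rot": TCP orientation; "contact_force": force on the tool from outside, world axes, zero at the start; "wrist_torque": the same for the moment, N m; "gripper_width": finger opening in mm.
Only numpy, scipy, OpenCV 4.12 (cv2) and the standard library are available. Lean on these libraries where they do the work, as an engineer would, in place of code of your own. Each camera call takes 0.05 s, during which the arm holds its last target.

## Working session

There is one attempt and no reset: what is moved stays moved. The work goes in short steps, Python scripts to look and compute and a tool call to move; the robot and the scene stay as the last step left them, time stands still between calls to the robot, and variables do not carry over. Pictures are saved under pics/ and viewed, and the job is handed in when it is done.

Besides the shell and the picture viewer there is one more tool, called as a command line: name --argument value ..., lists and objects as JSON in quotes. arm_command: Moves the arm, as the interface text tells. Its arguments: {"type":"object","properties":{"commands":{"type":"array"},"jaw":{"type":"number"}},"required":["commands"]}

```bash
ls; mkdir -p pics
python3 - <<'E'
from bench import arm
import cv2,json
print(arm.read_state())
for n in ["scene","top","wrist"]:
    im=arm.get_image(n); cv2.imwrite(f"pics/{n}0.png",im[:,:,::-1])
    ci=arm.camera_info(n); print(n,{k:(v.tolist() if hasattr(v,'tolist') else v) for k,v in ci.items()})
E
```

```text
pics
{'clock': 0.0, 'joints': array([-9.44449483e-01,  3.85522865e-01,  6.63157850e-03, -5.01720537e-04,
       -1.19398181e+00, -2.58590372e-01]), 'joint_vel': array([ 5.00835371e-04,  1.17810640e-03, -1.17269141e-03, -7.07263917e-04,
        9.00909504e-04, -9.67881613e-06]), 'joint_efforts': array([-3.38301525e-04, -3.92289305e+01,  1.88399720e+01,  4.18609098e+00,
       -4.59521951e-03, -1.16870771e-05]), 'position': array([ 224.50735774, -582.66396944,  230.24375835]), 'ee_rot': array([-1.82752702e-01,  9.83158338e-01,  1.03821811e-03, -2.33896039e-04]), 'contact_force': array([-0.51933332, -0.07811049, -0.59190332]), 'wrist_torque': array([-0.01854477,  0.00179881,  0.02094783]), 'gripper_width': 85.5987563143883}
scene {'camera_matrix': [[490.51344154611, 0.0, 284.80004777747723], [0.0, 490.51344154611, 206.2580004041475], [0.0, 0.0, 1.0]], 'world_from_camera': [[-0.4440777077879617, -0.44535543713287373, 0.7774660919049634, -401.99416493098136], [-0.8959796998876305, 0.22452529924792944, -0.3831563223893084, 407.56807008819743], [-0.003920055492165424, -0.8667450170689273, -
[... 236 characters left out ...]
205123, -0.9941123051298477, 0.10765883410260167, 428.2566505883162], [-0.999919607141636, 0.011839811881756855, -0.004538513889030662, -43.81265995417511], [0.0032371321609040433, -0.10770581991714875, -0.9941775381345868, 1070.5416134746717], [0.0, 0.0, 0.0, 1.0]]}
wrist {'camera_matrix': [[325.19226210127806, 0.0, 275.1730325509371], [0.0, 325.19226210127806, 208.21830832769749], [0.0, 0.0, 1.0]], 'world_from_camera': [[-0.3601603379542222, 0.8995280360590405, 0.2472525900945542, 162.94879685540025], [0.9328878004197021, 0.34665138390569517, 0.0977403185198213, -606.9113083720208], [0.0022097042313751446, 0.26586111107123506, -0.964008810554747, 373.58873028669746], [0.0, 0.0, 0.0, 1.0]]}
```

View pics/scene0.png

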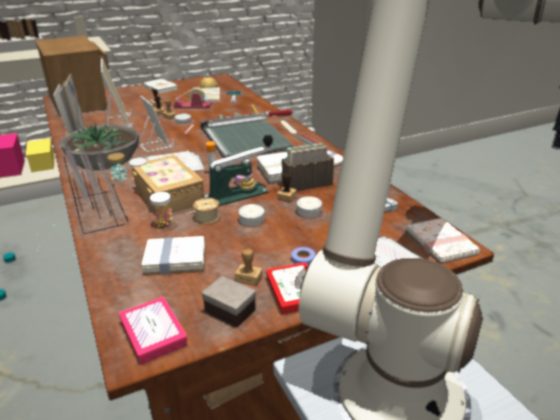

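View pics/top0.png

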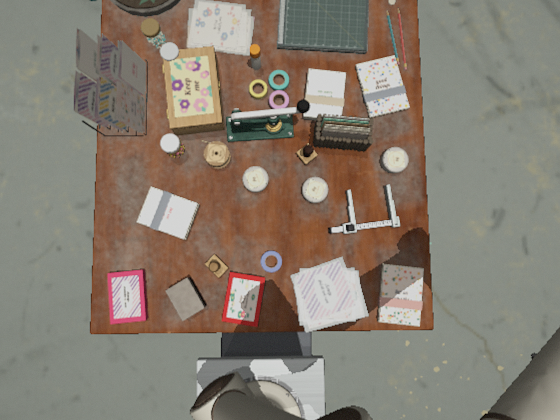

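```bash
cat > h.py <<'E'
import numpy as np, cv2
from bench import arm
def ray(name,uv,z):
    "world point at height z (mm) seen at pixel uv (pinhole cams)"
    ci=arm.camera_info(name);K=np.array(ci["camera_matrix"]);T=np.array(ci["world_from_camera"])
    d=T[:3,:3]@np.linalg.solve(K,[uv[0],uv[1],1.]);o=T[:3,3]
    return o+d*(z-o[2])/d[2]
def pix(name,p):
    ci=arm.camera_info(name);K=np.array(ci["camera_matrix"]);T=np.array(ci["world_from_camera"])
    c=T[:3,:3].T@(np.array(p,float)-T[:3,3]);q=K@c;return q[:2]/q[2]
def place(name,t):
    T=np.array(arm.camera_info(name)["world_from_camera"])
    return [((T[:3,:3]@np.array(d["centre"])+T[:3,3]).round(1),round(d["confidence"],2)) for d in arm.place_of(name,t)]
E
python3 - <<'E'
from h import *
for t in ["caliper","caliper_beam","thumb_grip","sliding_jaw","candle_mid","pack_top","caliper_mid","stamp_a_mid","stamp_b_mid","tape_mid","twine_mid","jar_mid"]:
    for n in ["top","scene"]:
        for p,c in place(n,t): print(t,n,p,c,pix(n,p).round())
E
```

```text
caliper top [ 486.4 -296.1    2.6] 0.9 [373. 223.]
caliper scene [ 4.850e+02 -2.977e+02  1.000e-01] 0.46 [376. 213.]
caliper_beam top [ 482.4 -309.1    7.9] 0.92 [379. 224.]
caliper_beam scene [ 485.9 -310.3   11.1] 0.68 [380. 209.]
thumb_grip top [ 477.  -233.4   31.5] 0.7 [351. 226.]
sliding_jaw top [ 482.4 -245.8    2.2] 0.77 [354. 225.]
sliding_jaw top [ 474.8 -230.6   32.9] 0.42 [350. 227.]
candle_mid top [599.2   8.9  14.3] 0.92 [255. 180.]
candle_mid top [ 651.8 -354.6   13.7] 0.9 [394. 159.]
candle_mid top [ 573.  -143.2   12.9] 0.82 [314. 190.]
candle_mid top [601.1   7.8  -0. ] 0.33 [255. 181.]
candle_mid scene [603.2   5.7  13.1] 0.97 [252. 215.]
candle_mid scene [ 574.1 -146.2   13.4] 0.84 [310. 207.]
candle_mid scene [ 486.2 -304.9    9.6] 0.7 [379. 210.]
pack_top top [ 4.819e+02 -2.504e+02  3.000e-01] 0.7 [355. 225.]
pack_top top [ 485.2 -295.9    1.5] 0.57 [373. 223.]
pack_top scene [517.9 229.6  29.8] 0.73 [175. 250.]
pack_top scene [391.7 -27.4  12.5] 0.68 [302. 255.]
caliper_mid top [ 497.  -285.6   -1.2] 0.73 [369. 219.]
caliper_mid scene [601.8   9.2  -2.3] 0.4 [251. 221.]
stamp_a_mid top [ 668.5 -133.2   34.3] 0.61 [310. 152.]
stamp_a_mid scene [ 672.8 -120.8   39.6] 0.83 [284. 185.]
stamp_b_mid top [380.  104.4  35.6] 0.65 [216. 267.]
stamp_b_mid scene [380.9 107.   35.2] 0.8 [249. 266.]
stamp_b_mid scene [688.4 216.4  40. ] 0.57 [161. 210.]
tape_mid top [389.6 -27.    8.6] 0.76 [269. 262.]
tape_mid top [674.2 118.2  19.2] 0.69 [212. 152.]
tape_mid scene [392.6 -25.1  11.1] 0.65 [301. 256.]
twine_mid top [674.2 117.1  17.3] 0.66 [213. 152.]
twine_mid top [ 483.  -295.2    3. ] 0.34 [373. 224.]
twine_mid scene [676.5 122.5  21.6] 0.89 [199. 210.]
jar_mid top [688.5 215.9  44. ] 0.73 [172. 145.]
jar_mid top [600.    5.2  -0. ] 0.42 [256. 181.]
jar_mid scene [687.2 217.3  44. ] 0.59 [161. 209.]
```

Run:
```python
from h import *
im=cv2.imread("pics/top0.png")
a=cv2.resize(im[125:255,125:415],None,fx=2.7,fy=2.7,interpolation=cv2.INTER_CUBIC)
cv2.imwrite("pics/crop1.png",a)
print(arm.read_state()["clock"])
```

```text
1.35
```

View pics/crop1.png

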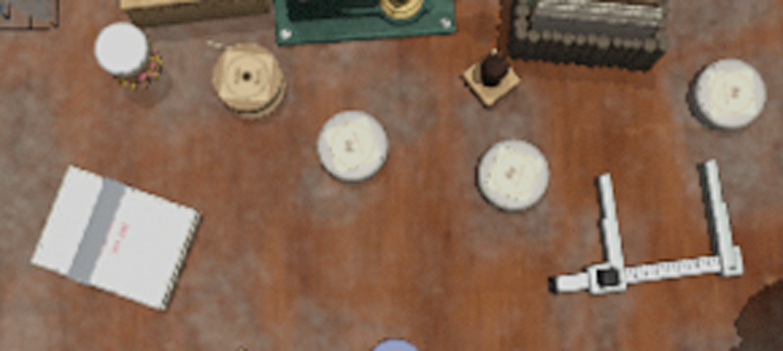

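Run:
```python
from h import *
im=cv2.imread("pics/top0.png")
for nm,(x,y,w,h) in {"cal":(320,175,90,70),"pack":(125,175,90,70)}.items():
    cv2.imwrite(f"pics/crop_{nm}.png",cv2.resize(im[y:y+h,x:x+w],None,fx=8,fy=8,interpolation=cv2.INTER_CUBIC))
```

```text
(no output)
```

View pics/crop_cal.png

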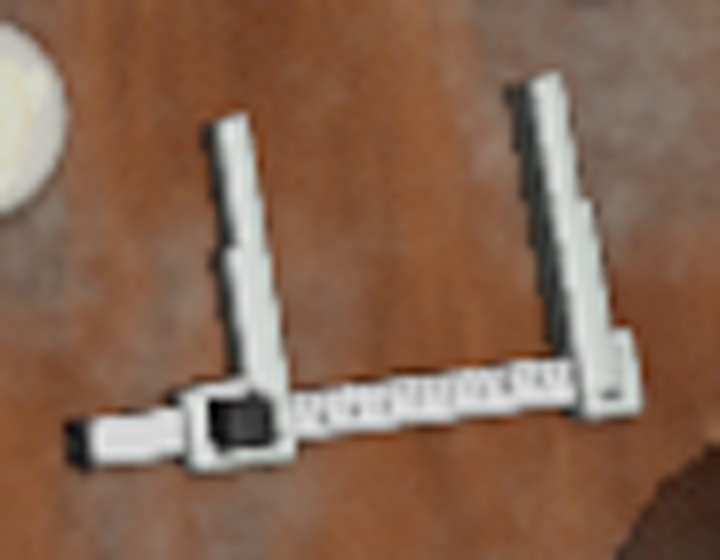

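View pics/crop_pack.png

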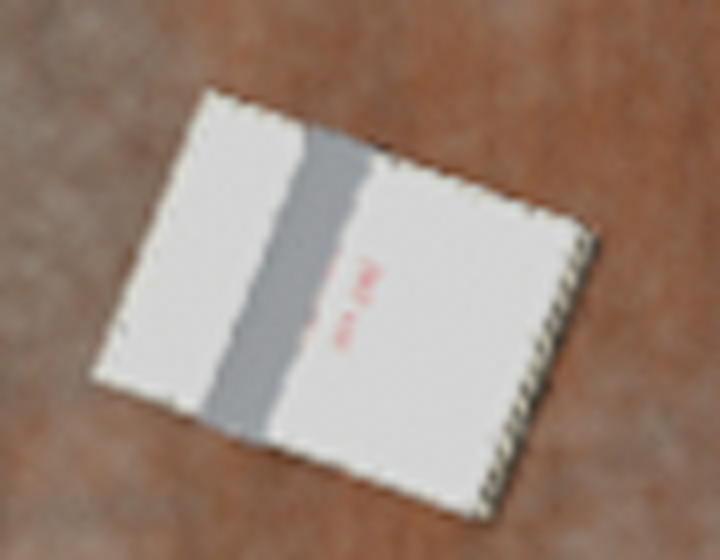

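```bash
cat >> h.py <<'E'
def calpts(p):
    x,y,th,o=p; c,s=np.cos(th),np.sin(th)
    L=[(0,121,11),(97,-45,24),(97,-35+o,24),(0,-60,22),(0,-40+o+17,40),(0,-40,24)]
    return [np.array([x+c*a-s*b,y+s*a+c*b,h]) for a,b,h in L]
E
python3 - <<'E'
from h import *
from scipy.optimize import least_squares
cr=np.array([(70,443),(545,75),(231,117),(640,380),(241,422),(578,385)])/8+[320,175]
f=lambda p:(np.array([pix("top",q) for q in calpts(p)])-cr).ravel()
r=least_squares(f,[486,-296,0.1,100.],x_scale=[1,1,.01,1])
print(r.x, np.degrees(r.x[2]), f(r.x).reshape(-1,2).round(1))
# pack
pk=np.array([(208,92),(592,228),(490,518),(94,378)])/8+[125,175]
P=np.array([ray("top",q,30) for q in pk]);print(P.round(1),P.mean(0))
for i in range(4):
    d=P[(i+1)%4]-P[i];print(np.linalg.norm(d).round(1),np.degrees(np.arctan2(d[1],d[0])).round(1))
# tin lid circle
im=cv2.imread("pics/top0.png");g=cv2.cvtColor(im,cv2.COLOR_BGR2HSV)
m=((g[...,1]<90)&(g[...,2]>110)).astype(np.uint8);m[:, :235]=0;m[:,275:]=0;m[:160]=0;m[200:]=0
n,l,st,ce=cv2.connectedComponentsWithStats(m);print(st,ce)
k=1+np.argmax(st[1:,4]);print("tin",ray("top",ce[k],28))
E
```

```text
[ 4.80383724e+02 -2.99551448e+02  1.04695127e-01  9.30938503e+01] 5.99858892474898 [[-0.2  0.1]
 [ 0.5  0.7]
 [-0.2  0. ]
 [-0.2 -0.5]
 [ 0.2 -0.1]
 [-0.  -0.2]]
[[584.  271.3  30. ]
 [539.2 149.2  30. ]
 [448.2 180.3  30. ]
 [493.6 305.2  30. ]] [516.25277574 226.51271753  30.        ]
130.1 -110.2
96.1 161.1
132.9 70.0
96.6 -20.6
[[     0      0    560    420 234327]
 [   242    160     33     32    709]
 [   238    181      2      1      2]
 [   236    187     22     13    161]
 [   253    193      1      1      1]] [[279.59009845 209.6126524 ]
 [257.9280677  175.74753173]
 [238.5        181.        ]
 [244.03726708 194.63354037]
 [253.         193.        ]]
tin [ 6.08821124e+02 -2.11853216e-01  2.80000000e+01]
```

```bash
cat >> h.py <<'E'
def yaw(q):
    x,y,z,w=q; return np.degrees(np.arctan2(1-2*(x*x+z*z),2*(x*y-w*z)))
def plan(tgt,phi,n,state=None):
    "rows in tool axes (m, deg) for n rows to tgt mm and tool-y world yaw phi deg"
    s=state or arm.read_state(); p=np.array(s["position"]); f=yaw(s["ee_rot"])
    d=np.array(tgt)-p; t=(phi-f+180)%360-180
    print("from",p.round(1),"yaw",round(f,2),"d",d.round(1),"turn",round(t,2))
    out=[]
    for i in range(n):
        a=np.radians(f+t*i/n); w=d/n
        tx=-np.sin(a)*w[0]+np.cos(a)*w[1]; ty=np.cos(a)*w[0]+np.sin(a)*w[1]
        out+=[round(tx/1000,4),round(ty/1000,4),round(-w[2]/1000,4),round(-t/n,2)]
    for i in range(0,len(out),20): print(out[i:i+20])
E
python3 - <<'E'
from h import *
plan([481,-286.5,200],186,10)
E
```

```text
from [ 224.7 -583.2  231.3] yaw 111.07 d [256.3 296.7 -31.3] turn 74.93
[np.float64(-0.0346), np.float64(0.0185), np.float64(0.0031), np.float64(-7.49), np.float64(-0.0367), np.float64(0.0138), np.float64(0.0031), np.float64(-7.49), np.float64(-0.0382), np.float64(0.0089), np.float64(0.0031), np.float64(-7.49), np.float64(-0.039), np.float64(0.0038), np.float64(0.0031), np.float64(-7.49), np.float64(-0.0392), np.float64(-0.0013), np.float64(0.0031), np.float64(-7.49)]
[np.float64(-0.0387), np.float64(-0.0064), np.float64(0.0031), np.float64(-7.49), np.float64(-0.0375), np.float64(-0.0114), np.float64(0.0031), np.float64(-7.49), np.float64(-0.0357), np.float64(-0.0162), np.float64(0.0031), np.float64(-7.49), np.float64(-0.0333), np.float64(-0.0207), np.float64(0.0031), np.float64(-7.49), np.float64(-0.0303), np.float64(-0.0248), np.float64(0.0031), np.float64(-7.49)]
```

arm_command --commands '[-0.0346,0.0185,0.003,-7.5,-0.0367,0.0138,0.003,-7.5,-0.0382,0.0089,0.003,-7.5,-0.039,0.0038,0.003,-7.5,-0.0392,-0.0013,0.003,-7.5]' --jaw 0.45

```text
clock: 1.85
position: [353.0, -433.3, 215.5]
ee_rot: [-0.496, 0.868, -0.001, -0.0]
contact_force: [0.9, -0.2, 0.2]
gripper_width: 38.7
```

```bash
sed -i 's/print(out\[i:i+20\])/print([float(v) for v in out[i:i+20]])/' h.py
python3 - <<'E'
from h import *
plan([481,-286.5,200],186,5)
plan([481,-286.5,200],186,10)
E
```

```text
from [ 353.  -433.3  215.5] yaw 149.49 d [128.  146.8 -15.5] turn 36.51
[-0.0383, -0.0072, 0.0031, -7.3, -0.0371, -0.012, 0.0031, -7.3, -0.0352, -0.0166, 0.0031, -7.3, -0.0329, -0.0209, 0.0031, -7.3, -0.0299, -0.0249, 0.0031, -7.3]
from [ 353.  -433.3  215.5] yaw 149.49 d [128.  146.8 -15.5] turn 36.51
[-0.0191, -0.0036, 0.0015, -3.65, -0.0189, -0.0048, 0.0015, -3.65, -0.0185, -0.006, 0.0015, -3.65, -0.0181, -0.0071, 0.0015, -3.65, -0.0176, -0.0083, 0.0015, -3.65]
[-0.0171, -0.0094, 0.0015, -3.65, -0.0164, -0.0105, 0.0015, -3.65, -0.0157, -0.0115, 0.0015, -3.65, -0.015, -0.0125, 0.0015, -3.65, -0.0141, -0.0134, 0.0015, -3.65]
```

arm_command --commands '[-0.0383,-0.0072,0.003,-7.3,-0.0371,-0.012,0.003,-7.3,-0.0352,-0.0166,0.003,-7.3,-0.0329,-0.0209,0.003,-7.3,-0.0299,-0.0249,0.003,-7.3]'

```text
clock: 2.35
position: [484.2, -278.5, 201.0]
ee_rot: [0.752, -0.659, 0.002, 0.0]
contact_force: [1.1, -0.1, -0.2]
gripper_width: 38.5
```

```bash
cat >> h.py <<'E'
def wpix(P,ci=None):
    ci=ci or arm.camera_info("wrist");K=np.array(ci["camera_matrix"]);T=np.array(ci["world_from_camera"])
    c=T[:3,:3].T@(np.array(P,float)-T[:3,3]);r=np.hypot(c[0],c[1]);th=np.arctan2(r,c[2])
    return np.array([K[0,2]+K[0,0]*th*c[0]/r,K[1,2]+K[1,1]*th*c[1]/r])
def wray(uv,z,ci=None):
    ci=ci or arm.camera_info("wrist");K=np.array(ci["camera_matrix"]);T=np.array(ci["world_from_camera"])
    d=np.array([(uv[0]-K[0,2])/K[0,0],(uv[1]-K[1,2])/K[1,1]]);th=np.linalg.norm(d)
    v=np.r_[d/th*np.sin(th),np.cos(th)];v=T[:3,:3]@v;o=T[:3,3];return o+v*(z-o[2])/v[2]
E
python3 - <<'E'
from h import *
s=arm.read_state();print(s["position"],yaw(s["ee_rot"]),s["gripper_width"])
im=arm.get_image("wrist")[:,:,::-1].copy();cv2.imwrite("pics/w1.png",im)
for q in calpts([480.4,-299.6,.1047,93.1]): cv2.circle(im,tuple(int(v) for v in wpix(q).round()),3,(0,0,255),1)
cv2.imwrite("pics/w1a.png",im)
for t in ["caliper","caliper_beam","thumb_grip","caliper_mid"]: print(t,place("wrist",t))
E
```

```text
[ 484.15520488 -278.47518237  201.04323945] -172.41822073860433 38.45652536105567
caliper [(array([ 482.7, -295.4,   -0.9]), 0.59), (array([ 477.2, -230.2,   28.9]), 0.31)]
caliper_beam [(array([ 480.9, -302.1,   10.9]), 0.96)]
thumb_grip [(array([ 474. , -231.2,   31.3]), 0.88)]
caliper_mid [(array([ 668.6, -123.3,   36.8]), 0.65), (array([ 501.1, -282.2,    1.1]), 0.57)]
```

View pics/w1a.png

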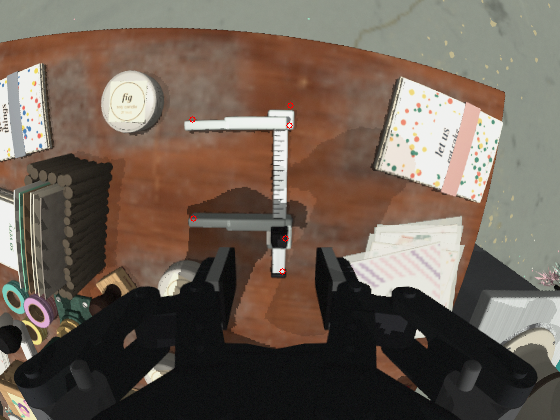

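Run:
```python
from h import *
im=cv2.imread("pics/w1.png")
cv2.imwrite("pics/w1c.png",cv2.resize(im[95:290,175:310],None,fx=4,fy=4,interpolation=cv2.INTER_CUBIC)[:600*2:1][:780])
```

```text
(no output)
```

View pics/w1c.png

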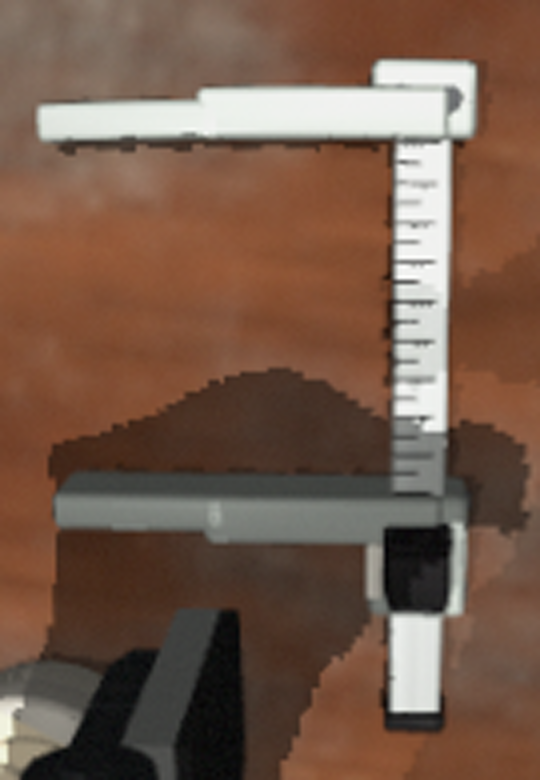

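Run:
```python
from h import *
o=np.array([175,95]);w=lambda u,v,z:wray(np.array([u,v])/4+o,z)
for n,u,v,z in [("b1",425,150,19),("b2",420,300,19),("b2",418,400,19),("b3",414,640,19),("cap",414,712,19),("ft_in",38,139,24),("fheel",425,62,24),("ffacetop",420,138,24),("sface_tip",57,472,24),("sface_root",430,480,24)]:
    print(n,w(u,v,z).round(1))
a,b=w(425,150,19),w(414,640,19);print(np.degrees(np.arctan2(-(b-a)[0],(b-a)[1])))
```

```text
b1 [ 485.6 -335.8   19. ]
b2 [ 482.  -298.1   19. ]
b2 [ 479.1 -272.3   19. ]
b3 [ 471.4 -206.1   19. ]
cap [ 468.6 -184.3   19. ]
ft_in [ 582.3 -328.3   24. ]
fheel [ 488.5 -357.4   24. ]
ffacetop [ 487.3 -338.7   24. ]
sface_tip [ 570.7 -242.5   24. ]
sface_root [ 473.5 -253.    24. ]
6.241261391635104
```

Run:
```python
from h import *
plan([481.2,-288.6,60],186.2,5)
```

```text
from [ 483.1 -279.7  200.9] yaw -172.74 d [  -1.9   -8.9 -140.9] turn -1.06
[0.0017, 0.0006, 0.0282, 0.21, 0.0017, 0.0006, 0.0282, 0.21, 0.0017, 0.0006, 0.0282, 0.21, 0.0017, 0.0006, 0.0282, 0.21, 0.0017, 0.0006, 0.0282, 0.21]
```

arm_command --commands '[0.0017,0.0006,0.028,0.2,0.0017,0.0006,0.028,0.2,0.0017,0.0006,0.028,0.2,0.0017,0.0006,0.028,0.2,0.0017,0.0006,0.028,0.2]'

```text
clock: 3.1
position: [482.8, -296.5, 63.7]
ee_rot: [0.741, -0.672, 0.01, -0.002]
contact_force: [-0.3, 0.1, -0.3]
gripper_width: 38.5
```

Run:
```python
from h import *
plan([481.2,-288.6,6],186.2,5)
im=arm.get_image("wrist")[:,:,::-1].copy();cv2.imwrite("pics/w2.png",im)
s=arm.read_state();p=s["position"];print(p,wpix([p[0],p[1],19]),wpix([481.2,-288.6,19]))
```

```text
from [ 482.8 -296.5   63.7] yaw -174.38 d [ -1.6   7.9 -57.7] turn 0.58
[-0.0016, 0.0002, 0.0115, -0.12, -0.0016, 0.0002, 0.0115, -0.12, -0.0016, 0.0002, 0.0115, -0.12, -0.0016, 0.0002, 0.0115, -0.12, -0.0016, 0.0002, 0.0115, -0.12]
[ 479.34716651 -295.40697175   58.65750935] [277.28734631 235.30944389] [273.12781853 245.53775684]
```

View pics/w2.png

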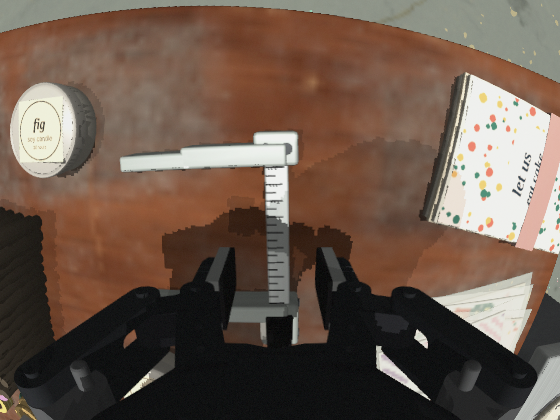

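Run:
```python
from h import *
print(arm.read_state()["ee_rot"])
plan([481.2,-289,5],186.2,4)
```

```text
[ 7.40189236e-01 -6.72379872e-01  4.96729101e-03 -7.27593211e-04]
from [ 479.3 -295.4   58.7] yaw -174.5 d [  1.9   6.4 -53.7] turn 0.7
[-0.0015, -0.0006, 0.0134, -0.18, -0.0015, -0.0006, 0.0134, -0.18, -0.0015, -0.0006, 0.0134, -0.18, -0.0015, -0.0006, 0.0134, -0.18]
```

arm_command --commands '[-0.0015,-0.0006,0.014,-0.2,-0.0015,-0.0006,0.014,-0.2,-0.0015,-0.0006,0.013,-0.2,-0.0015,-0.0006,0.009,-0.2,0,0,0.002,0]'

```text
clock: 3.65
position: [479.4, -294.0, 6.1]
ee_rot: [0.742, -0.67, 0.005, -0.0]
contact_force: [-0.6, 1.3, 0.2]
gripper_width: 38.4
```

Run:
```python
from h import *
plan([481.2,-289,4],186.2,5)
im=arm.get_image("wrist")[:,:,::-1].copy();cv2.imwrite("pics/w3.png",im)
s=arm.read_state();print(s["position"],s["ee_rot"],s["contact_force"])
plan([481.2,-289,4],186.2,5)
```

```text
from [ 479.4 -294.     6.1] yaw -174.16 d [ 1.8  5.  -2.1] turn 0.36
[-0.001, -0.0005, 0.0004, -0.07, -0.001, -0.0005, 0.0004, -0.07, -0.001, -0.0005, 0.0004, -0.07, -0.001, -0.0005, 0.0004, -0.07, -0.001, -0.0005, 0.0004, -0.07]
[ 479.52668232 -294.07264316    6.23922506] [ 7.42191308e-01 -6.70166762e-01  5.33732670e-03 -2.93518638e-04] [0.55912182 0.73942013 0.31864486]
from [ 479.5 -294.1    6.2] yaw -174.16 d [ 1.7  5.1 -2.2] turn 0.36
[-0.001, -0.0004, 0.0004, -0.07, -0.001, -0.0004, 0.0004, -0.07, -0.001, -0.0004, 0.0004, -0.07, -0.001, -0.0004, 0.0004, -0.07, -0.001, -0.0004, 0.0004, -0.07]
```

View pics/w3.png

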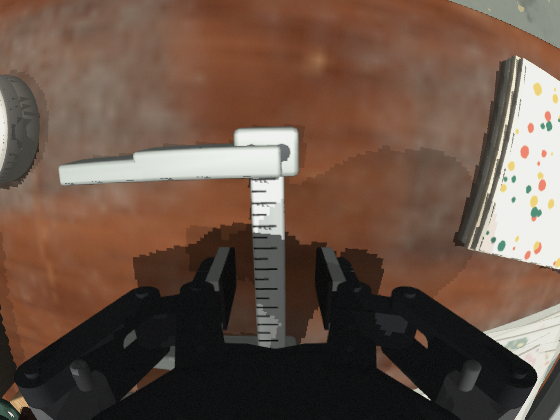

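arm_command --commands '[-0.003,-0.001,0.001,0,-0.003,-0.001,0.001,0,0,0,0,0,0,0,0,0,0,0,0,0]'

```text
clock: 4.2
position: [482.8, -287.7, 6.5]
ee_rot: [0.742, -0.67, 0.008, -0.001]
contact_force: [-0.4, 0.3, -0.7]
gripper_width: 38.8
```

arm_command --commands '[0,0,0,0,0,0,0,0,0,0,0,0,0,0,0,0,0,0,0,0]' --jaw 0

```text
clock: 4.7
position: [482.5, -287.7, 7.0]
ee_rot: [0.743, -0.67, 0.007, -0.001]
contact_force: [0.1, -0.1, 0.2]
gripper_width: 12.0
```

arm_command --commands '[0,0,-0.005,0,0,0,-0.01,0,0,0,-0.015,0,0,0,-0.015,0,0,0,-0.015,0]'

```text
clock: 5.2
position: [476.5, -285.4, 64.8]
ee_rot: [0.742, -0.671, 0.0, 0.001]
contact_force: [-0.4, -0.1, -5.0]
gripper_width: 12.1
```

Run:
```python
from h import *
im=arm.get_image("wrist")[:,:,::-1].copy();cv2.imwrite("pics/w4.png",im)
s=arm.read_state();print(s["position"],s["ee_rot"],s["contact_force"],s["wrist_torque"],s["gripper_width"])
plan([535,10,110],180,10)
```

```text
[ 478.18746714 -286.11975477   67.6232825 ] [ 7.41972541e-01 -6.70424081e-01  2.80477473e-03  6.58444601e-04] [ 0.74765744 -0.43822734 -2.70800113] [-0.12775614 -0.09318452  0.02003628] 12.566457112971971
from [ 478.2 -286.1   67.6] yaw -174.2 d [ 56.8 296.1  42.4] turn -5.8
[-0.0289, -0.0086, -0.0042, 0.58, -0.029, -0.0084, -0.0042, 0.58, -0.0291, -0.0081, -0.0042, 0.58, -0.0291, -0.0078, -0.0042, 0.58, -0.0292, -0.0075, -0.0042, 0.58]
[-0.0293, -0.0072, -0.0042, 0.58, -0.0294, -0.0069, -0.0042, 0.58, -0.0294, -0.0066, -0.0042, 0.58, -0.0295, -0.0063, -0.0042, 0.58, -0.0296, -0.006, -0.0042, 0.58]
```

View pics/w4.png

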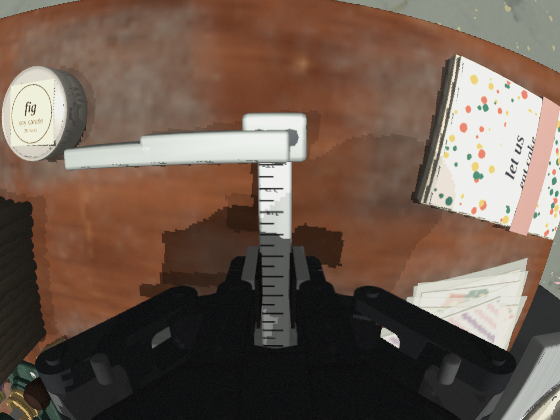

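Run:
```python
from h import *
for n in ["top","scene"]:
    arm.get_image(n)
    for d in arm.regions_of(n,"candle"):
        m=d["mask"].astype(np.uint8);ys,xs=np.nonzero(m)
        (c,r)=cv2.minEnclosingCircle(np.c_[xs,ys].astype(np.float32))
        ce=np.array([xs.mean(),ys.mean()])
        print(n,round(d["confidence"],2),ce.round(1),c,r,m.sum(),"z28",ray(n,ce,28).round(1),"z14",ray(n,ce,14).round(1))
    print(place(n,"candle_mid"),place(n,"candle"))
```

```text
top 0.86 [255.6 178.2] (255.69737243652344, 178.07894897460938) 13.336549758911133 531 z28 [602.6   5.9  28. ] z14 [605.    6.5  14. ]
top 0.72 [168.6 212.6] (168.5, 212.5) 31.66238021850586 2048 z28 [517.2 226.1  28. ] z14 [518.4 229.8  14. ]
top 0.59 [394.7 159.1] (394.5, 159.5) 13.729630470275879 550 z28 [ 648.  -351.5   28. ] z14 [ 650.9 -355.6   14. ]
[(array([ 649.8, -353.5,   15.5]), 0.69), (array([598. ,   9.6,  15.3]), 0.58)] [(array([599.6,   9.4,   1.6]), 0.77), (array([ 648.3, -352.2,    1.7]), 0.57)]
scene 0.71 [359.9 179.3] (360.0, 179.0) 9.434081077575684 212 z28 [ 625.5 -338.1   28. ] z14 [ 648.2 -354.6   14. ]
scene 0.37 [373.  193.2] (376.9859619140625, 194.4652862548828) 22.65516471862793 354 z28 [ 539.9 -322.9   28. ] z14 [ 560.8 -339.1   14. ]
scene 0.36 [173.2 255.6] (172.5, 255.0) 34.04785919189453 2059 z28 [499.4 238.1  28. ] z14 [519.4 234.4  14. ]
[(array([605.2,   3.3,  14.6]), 0.84), (array([ 650.1, -352.9,   13.2]), 0.73), (array([ 573.5, -145.6,   12.5]), 0.52)] [(array([603.9,   7.6,   1.8]), 0.77), (array([ 650.5, -351.5,   -3.7]), 0.56)]
```

Run:
```python
from h import *
s=arm.read_state();print(s["clock"],s["contact_force"])
plan([532,10,125],180,10)
```

```text
5.65 [ 0.87050909  0.05896273 -5.06957592]
from [ 476.7 -285.6   63.5] yaw -174.24 d [ 55.3 295.6  61.5] turn -5.76
[-0.0289, -0.0085, -0.0061, 0.58, -0.0289, -0.0082, -0.0061, 0.58, -0.029, -0.0079, -0.0061, 0.58, -0.0291, -0.0076, -0.0061, 0.58, -0.0292, -0.0073, -0.0061, 0.58]
[-0.0292, -0.007, -0.0061, 0.58, -0.0293, -0.0067, -0.0061, 0.58, -0.0294, -0.0064, -0.0061, 0.58, -0.0294, -0.0061, -0.0061, 0.58, -0.0295, -0.0058, -0.0061, 0.58]
```

arm_command --commands '[-0.01,-0.003,-0.02,0.6,-0.02,-0.006,-0.02,0.6,-0.029,-0.008,-0.015,0.6,-0.029,-0.0076,-0.005,0.6,-0.029,-0.0073,-0.002,0.6]'

```text
clock: 6.15
position: [498.4, -165.3, 123.1]
ee_rot: [0.72, -0.693, -0.003, 0.004]
contact_force: [0.6, -0.1, -4.5]
gripper_width: 12.4
```

Run:
```python
from h import *
plan([532,10,125],180,7)
```

```text
from [ 498.4 -165.3  123.1] yaw -177.81 d [ 33.6 175.3   1.9] turn -2.19
[-0.0248, -0.0058, -0.0003, 0.31, -0.0249, -0.0056, -0.0003, 0.31, -0.0249, -0.0055, -0.0003, 0.31, -0.0249, -0.0053, -0.0003, 0.31, -0.025, -0.0052, -0.0003, 0.31]
[-0.025, -0.0051, -0.0003, 0.31, -0.025, -0.0049, -0.0003, 0.31]
```

arm_command --commands '[-0.025,-0.0055,0,0.3,-0.025,-0.0055,0,0.3,-0.025,-0.0053,0,0.3,-0.025,-0.0053,0,0.3,-0.025,-0.005,0,0.3]'

```text
clock: 6.65
position: [520.9, -33.8, 121.3]
ee_rot: [0.711, -0.703, -0.004, 0.005]
contact_force: [0.3, -1.1, -5.6]
gripper_width: 12.4
```

Run:
```python
from h import *
plan([532,10,125],180,3)
```

```text
from [520.9 -33.8 121.3] yaw -179.37 d [11.1 43.8  3.7] turn -0.63
[-0.0145, -0.0039, -0.0012, 0.21, -0.0146, -0.0038, -0.0012, 0.21, -0.0146, -0.0038, -0.0012, 0.21]
```

arm_command --commands '[-0.015,-0.004,0,0.2,-0.014,-0.004,0,0.2,-0.012,-0.003,0,0.2,0,0,0,0,0,0,0,0]'

```text
clock: 7.15
position: [531.4, 12.2, 119.1]
ee_rot: [0.708, -0.706, -0.006, 0.006]
contact_force: [-1.1, -0.4, -4.5]
gripper_width: 12.2
```

Run:
```python
from h import *
im=arm.get_image("wrist")[:,:,::-1].copy();cv2.imwrite("pics/w5.png",im)
s=arm.read_state();print(s["position"],s["ee_rot"],yaw(s["ee_rot"]))
print(place("wrist","candle_mid"),place("wrist","caliper"),place("wrist","sliding_jaw"),place("wrist","thumb_grip"))
im=arm.get_image("top")[:,:,::-1].copy();cv2.imwrite("pics/t5.png",cv2.resize(im[120:260,130:330],None,fx=4,fy=4,interpolation=cv2.INTER_CUBIC))
plan([534,13,125],180,3)
```

```text
[531.48437141  12.01547371 119.05761104] [ 0.70813438 -0.70602913 -0.00553145  0.00616229] -179.82982041833355
[(array([600.5,   8.3,  16.1]), 0.78)] [(array([396. , -30.5,   9.5]), 0.7)] [(array([530.2,  -3.5, 122.3]), 0.69)] []
from [531.6  11.7 119.4] yaw -179.86 d [2.4 1.3 5.6] turn -0.14
[-0.0004, -0.0008, -0.0019, 0.05, -0.0004, -0.0008, -0.0019, 0.05, -0.0004, -0.0008, -0.0019, 0.05]
```

View pics/w5.png

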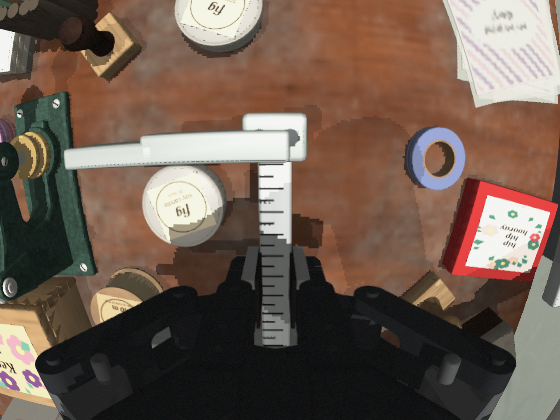

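View pics/t5.png

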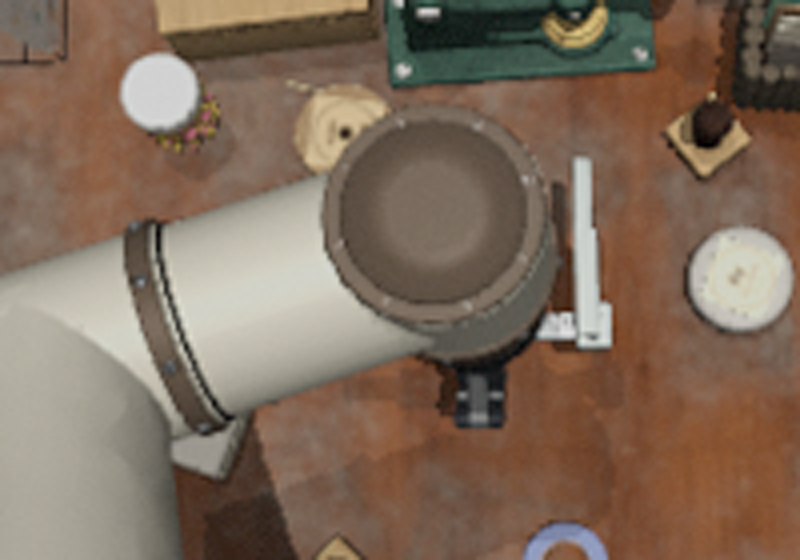

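Run:
```python
from h import *
from scipy.spatial.transform import Rotation as R
im=cv2.imread("pics/w5.png")
cv2.imwrite("pics/w5c.png",cv2.resize(im[100:260,55:315],None,fx=3,fy=3,interpolation=cv2.INTER_CUBIC))
s=arm.read_state();ci=arm.camera_info("wrist")
Rm=R.from_quat(s["ee_rot"]).as_matrix();p=s["position"]
def w(g,a,b,c): # caliper own -> world; own x=-tool y, own y=-tool x, own z=-tool z ; underside 7 beyond tcp
    return p+Rm@np.array([-(b-g),-a,7-c])
for g in [8,12,16]:
    print(g,[ ((wpix(w(g,*q),ci)-[55,100])*3).round().tolist() for q in [(97,-40,24),(97,-40,0),(97,-50,24),(20,-40,24),(20,-40,0),(0,-60,24),(0,-40,19)]])
```

```text
8 [[29.0, 223.0], [107.0, 199.0], [23.0, 158.0], [515.0, 208.0], [538.0, 185.0], [668.0, 53.0], [667.0, 202.0]]
12 [[27.0, 197.0], [105.0, 176.0], [21.0, 132.0], [514.0, 178.0], [537.0, 159.0], [668.0, 22.0], [667.0, 172.0]]
16 [[24.0, 171.0], [103.0, 153.0], [19.0, 106.0], [514.0, 147.0], [537.0, 134.0], [668.0, -8.0], [667.0, 143.0]]
```

View pics/w5c.png

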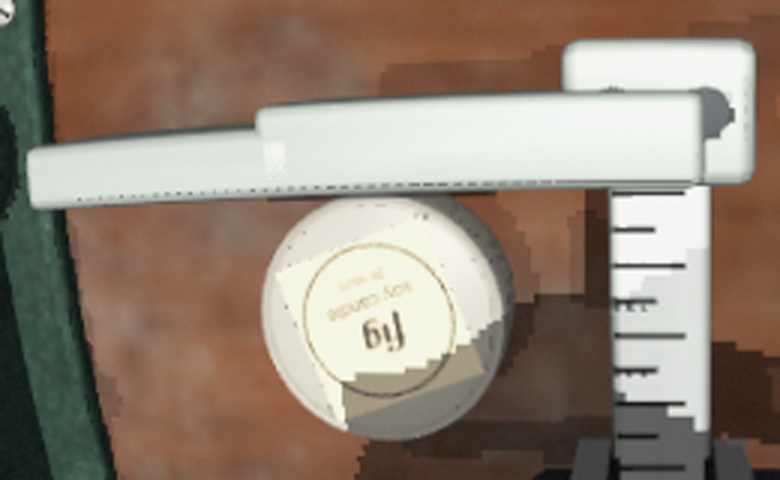

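Run:
```python
from h import *
print(wray([184.3,206],28))
plan([533.5,11.5,55],180,4)
```

```text
[600.46099725   7.58862368  28.        ]
from [531.6  11.7 119.4] yaw -179.86 d [  1.9  -0.2 -64.4] turn -0.14
[0.0, -0.0005, 0.0161, 0.03, 0.0, -0.0005, 0.0161, 0.03, 0.0, -0.0005, 0.0161, 0.03, 0.0, -0.0005, 0.0161, 0.03]
```

Tin at (600.5, 7.6) agrees with the earlier readings. Descend partway.

arm_command --commands '[0,0,0.016,0,0,0,0.016,0,0,0,0.016,0,0,0,0.014,0,0,0,0,0]'

```text
clock: 7.95
position: [531.9, 10.0, 57.2]
ee_rot: [-0.707, 0.707, 0.004, -0.004]
contact_force: [0.0, -0.5, -4.3]
gripper_width: 11.9
```

Run:
```python
from h import *
im=arm.get_image("wrist")[:,:,::-1].copy();cv2.imwrite("pics/w6.png",im)
s=arm.read_state();print(s["position"],s["ee_rot"],yaw(s["ee_rot"]))
print(place("wrist","candle_mid"))
plan([532.5,11.5,7],180,4)
```

```text
[532.8192808   10.17259614  58.28827612] [ 0.70717679 -0.70702135 -0.00341459  0.00318423] -179.98731713114523
[(array([604. ,   6.7,  15.7]), 0.72)]
from [533.7  10.5  59.1] yaw -179.97 d [ -1.2   1.  -52.1] turn -0.03
[-0.0003, 0.0003, 0.013, 0.01, -0.0003, 0.0003, 0.013, 0.01, -0.0003, 0.0003, 0.013, 0.01, -0.0003, 0.0003, 0.013, 0.01]
```

View pics/w6.png

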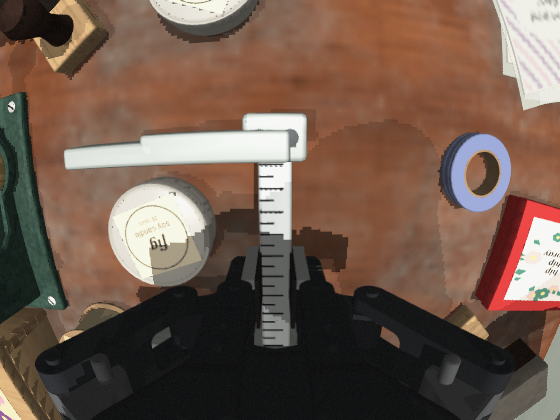

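arm_command --commands '[0,0,0.014,0,0,0,0.014,0,0,0,0.012,0,0,0,0.006,0,0,0,0,0]'

```text
clock: 8.55
position: [538.6, 11.2, 17.0]
ee_rot: [0.708, -0.707, 0.001, -0.003]
contact_force: [-1.1, 0.2, -3.8]
gripper_width: 12.2
```

Run:
```python
from h import *
s=arm.read_state();print(s["position"],s["ee_rot"],s["contact_force"])
```

```text
[538.5602358   11.23475431  17.03284093] [ 7.07694145e-01 -7.06512892e-01  5.95188809e-04 -2.85959662e-03] [-1.14056832  0.16392407 -3.77837294]
```

arm_command --commands '[0,0.003,0.004,0,0,0.003,0.003,0,0,0,0.003,0,0,0,0.002,0,0,0,0,0]'

```text
clock: 9.05
position: [533.6, 11.7, 7.5]
ee_rot: [0.708, -0.706, 0.002, -0.004]
contact_force: [-0.1, -0.9, -3.8]
gripper_width: 12.3
```

Run:
```python
from h import *
s=arm.read_state();print(s["position"],s["ee_rot"],s["contact_force"])
im=arm.get_image("wrist")[:,:,::-1].copy();cv2.imwrite("pics/w7.png",im)
im=arm.get_image("scene")[:,:,::-1].copy();cv2.imwrite("pics/s7.png",cv2.resize(im[120:300,140:340],None,fx=4,fy=4,interpolation=cv2.INTER_CUBIC)[:600])
s=arm.read_state();print(s["position"],s["ee_rot"],s["contact_force"])
```

```text
[533.6105386   11.65534134   7.46414167] [ 0.70828033 -0.7059167   0.00180265 -0.00416323] [-0.09613321 -0.85903281 -3.7528626 ]
[533.72151679  11.76246847   7.23097042] [ 0.70819193 -0.70600397  0.00180551 -0.00439532] [-0.234651    0.69311401 -2.447348  ]
```

View pics/w7.png

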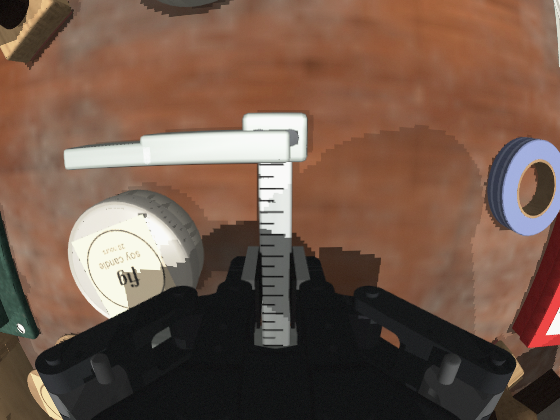

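View pics/s7.png

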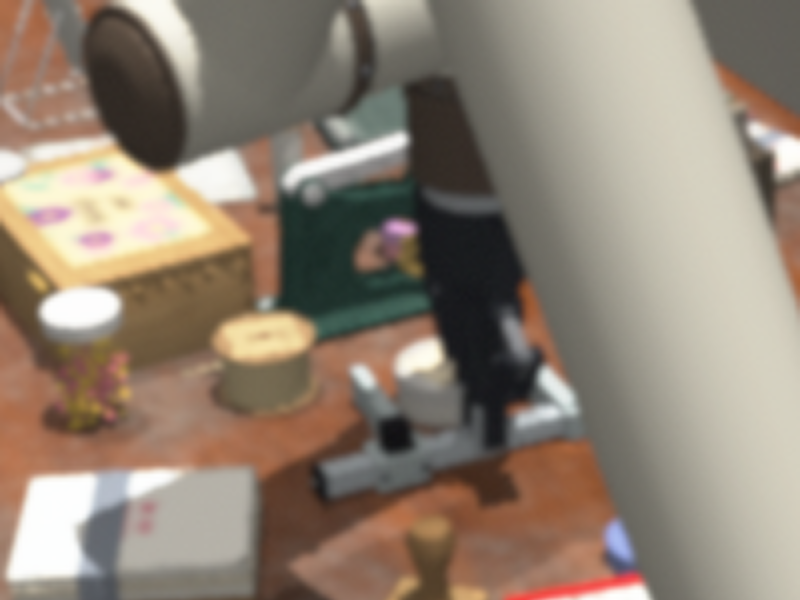

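arm_command --commands '[0,0,0.002,0,0,0,0.002,0,0,0,0.001,0,0,0,0,0,0,0,0,0]'

```text
clock: 9.65
position: [533.8, 11.7, 7.1]
ee_rot: [0.709, -0.706, 0.002, -0.004]
contact_force: [-1.0, 1.1, -2.2]
gripper_width: 12.7
```

arm_command --commands '[0,0,0,0,0,0,0,0,0,0,0,0,0,0,0,0,0,0,0,0]' --jaw 0.33

```text
clock: 10.15
position: [537.6, 12.7, 8.0]
ee_rot: [0.709, -0.705, 0.004, -0.007]
contact_force: [-0.6, 1.1, 0.5]
gripper_width: 28.5
```

arm_command --commands '[0,0.002,-0.008,0,0,0.001,-0.012,0,0,0,-0.014,0,0,0,-0.014,0,0,0,-0.012,0]'

```text
clock: 10.65
position: [532.5, 12.1, 71.9]
ee_rot: [0.709, -0.705, 0.004, -0.007]
contact_force: [0.0, -1.0, -0.3]
gripper_width: 28.2
```

Run:
```python
from h import *
im=arm.get_image("wrist")[:,:,::-1].copy();cv2.imwrite("pics/w8.png",im)
s=arm.read_state();print(s["position"],s["ee_rot"],yaw(s["ee_rot"]))
print(place("wrist","candle_mid"),place("wrist","caliper"),place("wrist","thumb_grip"),place("scene","thumb_grip"))
print(s["clock"])
```

```text
[534.00615691  12.46837225  74.06322132] [ 0.70955837 -0.70457528  0.00533955 -0.00849033] -179.59866715183793
[(array([604.6,  10.9,  18.7]), 0.71)] [(array([5.318e+02, 3.000e-01, 2.000e-01]), 0.64)] [(array([532.4,  68.5,  31.6]), 0.79)] [(array([533.7,  70. ,  34.7]), 0.57), (array([683.3, 214.9,  42.9]), 0.33)]
10.7
```

View pics/w8.png

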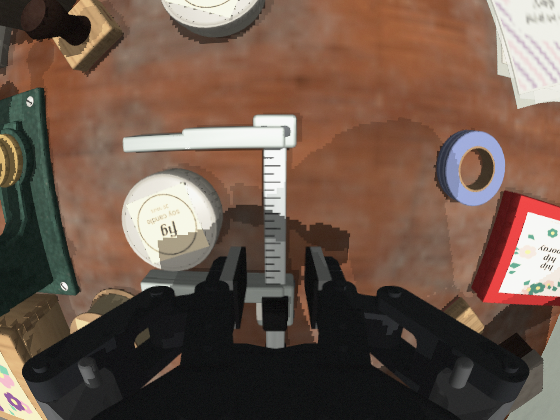

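Run:
```python
from h import *
plan([533,70,60],180,4)
```

```text
from [531.9  12.   70. ] yaw -179.67 d [  1.1  58.  -10. ] turn -0.33
[-0.0145, -0.0004, 0.0025, 0.08, -0.0145, -0.0003, 0.0025, 0.08, -0.0145, -0.0003, 0.0025, 0.08, -0.0145, -0.0003, 0.0025, 0.08]
```

arm_command --commands '[-0.015,0,0,0,-0.015,0,0,0,-0.015,0,0,0,-0.012,0,0,0,0,0,0,0]'

```text
clock: 11.4
position: [530.3, 73.9, 67.8]
ee_rot: [0.709, -0.705, 0.003, -0.004]
contact_force: [-0.7, 0.2, -0.0]
gripper_width: 28.1
```

Run:
```python
from h import *
im=arm.get_image("wrist")[:,:,::-1].copy();cv2.imwrite("pics/w9.png",im)
s=arm.read_state();print(s["position"],s["ee_rot"],yaw(s["ee_rot"]))
print(place("wrist","candle_mid"),place("wrist","thumb_grip"))
plan([533,70,27],180,4)
```

```text
[530.07029516  73.36322405  67.74694282] [ 0.70922721 -0.70496614  0.00243207 -0.00368683] -179.65516250344518
[(array([604.7,   7.6,  15.8]), 0.78)] [(array([536. ,  68.2,  30.1]), 0.8), (array([394.3, -30.8,   9.2]), 0.58)]
from [529.9  72.1  67.8] yaw -179.75 d [  3.1  -2.1 -40.8] turn -0.25
[0.0005, -0.0008, 0.0102, 0.06, 0.0005, -0.0008, 0.0102, 0.06, 0.0005, -0.0008, 0.0102, 0.06, 0.0005, -0.0008, 0.0102, 0.06]
```

View pics/w9.png

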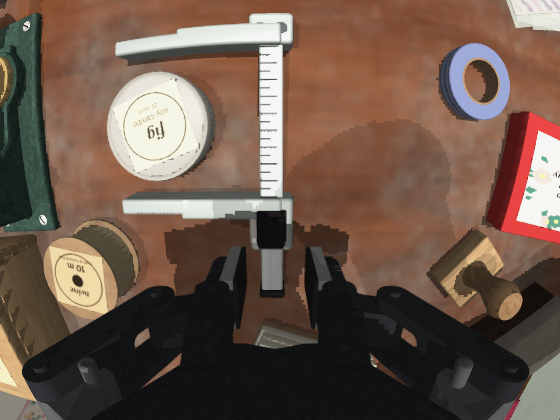

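Run:
```python
from h import *
# settle-consistent: use current pose (arm within 1-2 mm of image pose)
for n,u,v,z in [("fix",265,43,24),("slid",265,199,24),("thumbtopcentre",272,226,40),("beam",271,120,19),("cap",271,292,19),("tin",160,126,28)]: print(n,wray([u,v],z).round(1))
```

```text
fix [537.6 -40.1  24. ]
slid [537.4  51.3  24. ]
thumbtopcentre [532.9  62.7  40. ]
beam [534.   5.  19.]
cap [533.9 117.1  19. ]
tin [598.5   6.7  28. ]
```

arm_command --commands '[0.001,-0.001,0.011,0,0.001,-0.001,0.011,0,0.001,-0.001,0.01,0,0.001,0,0.006,0,0,0,0,0]'

```text
clock: 12.05
position: [532.7, 65.8, 25.5]
ee_rot: [0.708, -0.707, 0.002, -0.002]
contact_force: [0.6, 0.0, -0.1]
gripper_width: 28.0
```

Run:
```python
from h import *
im=arm.get_image("wrist")[:,:,::-1].copy();cv2.imwrite("pics/w10.png",im)
s=arm.read_state();print(s["position"],s["ee_rot"],yaw(s["ee_rot"]),s["contact_force"])
```

```text
[532.87892485  65.92836052  25.90258331] [ 0.70753954 -0.70666598  0.00196556 -0.00266867] -179.92940226077638 [ 0.48230944  0.59310854 -0.86778123]
```

View pics/w10.png

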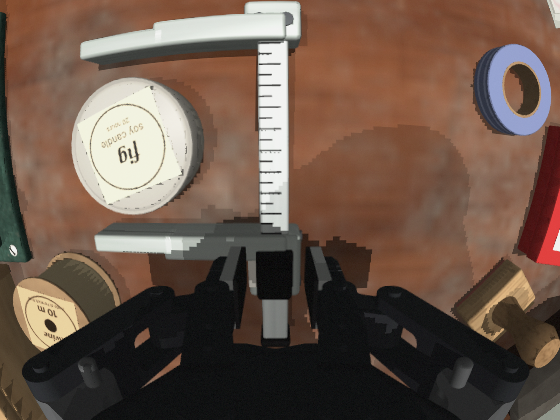

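arm_command --commands '[-0.001,0,0,0,0,0,0,0,0,0,0,0,0,0,0,0,0,0,0,0]' --jaw 0

```text
clock: 12.6
position: [533.3, 66.9, 26.2]
ee_rot: [0.708, -0.706, 0.002, -0.003]
contact_force: [1.1, -0.2, -2.9]
gripper_width: 14.5
```

Run:
```python
from h import *
for i in range(4):
    arm.get_image("wrist"); s=arm.read_state();print(s["position"].round(2),yaw(s["ee_rot"]).round(2),s["contact_force"].round(2),s["wrist_torque"].round(2),s["gripper_width"])
```

```text
[533.25  66.89  26.25] -179.91 [ 1.2  -0.67 -2.44] [-0.15 -0.14  0.04] 13.929990005359974
[533.26  66.9   26.23] -179.91 [ 0.5   0.   -2.59] [-0.23 -0.17  0.04] 14.388594574298985
[533.27  66.89  26.22] -179.9 [ 1.29 -0.94 -3.15] [-0.25 -0.16  0.02] 14.868357768427991
[533.25  66.89  26.23] -179.91 [ 0.1  -1.01 -2.28] [-0.2  -0.13  0.05] 14.393892084708227
```

arm_command --commands '[0,0,0.003,0,0.003,0,0.003,0,0.004,0,0.003,0,0.004,0,0.003,0,0.004,0,0.003,0]'

```text
clock: 13.3
position: [536.4, 59.4, 26.1]
ee_rot: [0.709, -0.705, 0.003, -0.01]
contact_force: [-8.6, 8.4, 18.3]
gripper_width: 14.3
```

Run:
```python
from h import *
im=arm.get_image("wrist")[:,:,::-1].copy();cv2.imwrite("pics/w11.png",im)
s=arm.read_state();print(s["position"].round(2),yaw(s["ee_rot"]).round(2),s["contact_force"].round(2),s["wrist_torque"].round(2),s["gripper_width"])
```

```text
[536.51  59.14  26.14] -179.69 [-7.17  6.4  16.67] [ 2.13  2.34 -0.17] 14.043601154630695
```

View pics/w11.png

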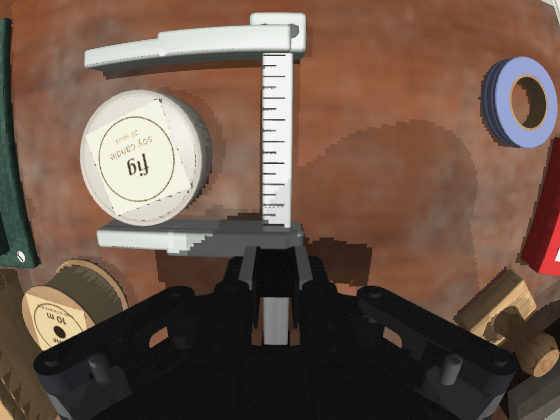

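arm_command --commands '[0,0,-0.001,0,0.002,0.001,0,0,0.003,0.001,0,0,0.003,0,0,0,0.003,0,0,0]'

```text
clock: 13.85
position: [533.7, 48.7, 27.0]
ee_rot: [0.709, -0.705, 0.003, -0.01]
contact_force: [-0.9, 2.7, -1.5]
gripper_width: 14.3
```

Run:
```python
from h import *
im=arm.get_image("wrist")[:,:,::-1].copy();cv2.imwrite("pics/w12.png",im)
s=arm.read_state();print(s["position"].round(2),yaw(s["ee_rot"]).round(2),s["contact_force"].round(2),s["wrist_torque"].round(2),s["gripper_width"])
for n,u,v,z in [("fix",265,43,24)]: pass
```

```text
[533.68  48.25  26.95] -179.68 [ 0.84  0.73 -2.58] [0.16 0.05 0.02] 14.19974964334868
```

View pics/w12.png

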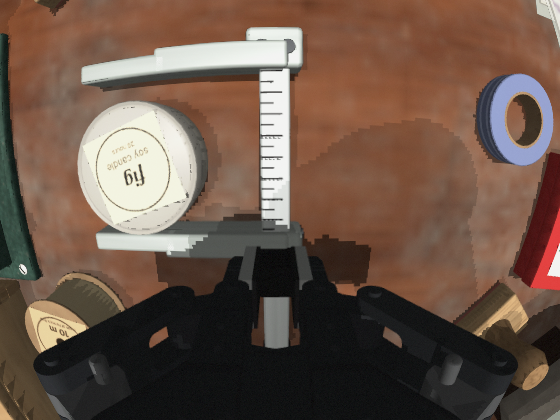

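arm_command --commands '[0.002,0,0.0005,0,0.002,0,0.0005,0,0.002,0,0.0005,0,0.002,0,0.0005,0,0.001,0,0.0005,0]'

```text
clock: 14.4
position: [534.8, 39.8, 26.2]
ee_rot: [0.709, -0.705, 0.003, -0.011]
contact_force: [-3.4, 5.0, 4.5]
gripper_width: 14.1
```

Run:
```python
from h import *
im=arm.get_image("wrist")[:,:,::-1].copy();cv2.imwrite("pics/w13.png",im)
s=arm.read_state();print(s["position"].round(2),yaw(s["ee_rot"]).round(2),s["contact_force"].round(2),s["wrist_torque"].round(2),s["gripper_width"])
```

```text
[534.8   39.68  26.25] -179.73 [-3.26  3.35  4.3 ] [ 1.06  0.88 -0.11] 14.203806713638675
```

View pics/w13.png

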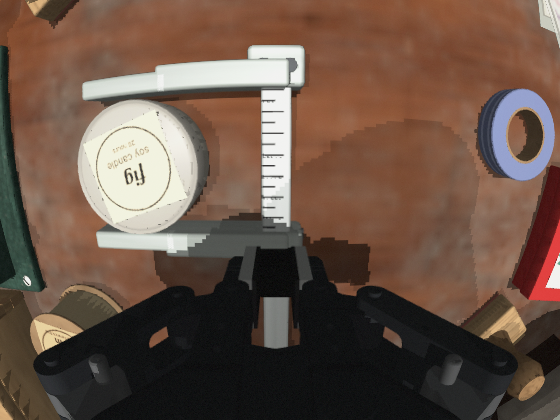

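arm_command --commands '[0.002,0,0.0005,0,0.002,0,0.0005,0,0.002,0,0.0005,0,0.002,0,0.0005,0,0.002,0,0.0005,0]'

```text
clock: 14.95
position: [536.6, 32.1, 26.3]
ee_rot: [0.709, -0.705, 0.004, -0.014]
contact_force: [-1.5, 6.4, 4.8]
gripper_width: 14.2
```

Run:
```python
from h import *
im=arm.get_image("wrist")[:,:,::-1].copy();cv2.imwrite("pics/w14.png",im);cv2.imwrite("pics/w14c.png",cv2.resize(im[30:260,70:330],None,fx=2.6,fy=2.6,interpolation=cv2.INTER_CUBIC))
s=arm.read_state();print(s["position"].round(2),yaw(s["ee_rot"]).round(2),s["contact_force"].round(2),s["wrist_torque"].round(2),s["gripper_width"])
```

```text
[536.64  31.91  26.27] -179.72 [-1.7   4.41  3.38] [ 1.36  0.85 -0.07] 14.337448531578222
```

View pics/w14c.png

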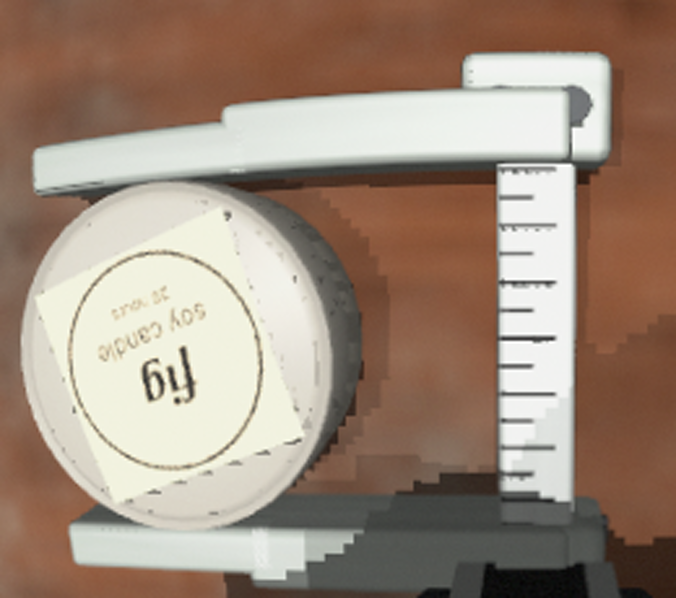

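arm_command --commands '[0.001,0.0005,0.0005,0,0.002,0.0005,0.001,0,0.002,0,0.001,0,0.002,0,0.001,0,0.001,0,0.0005,0]'

```text
clock: 15.5
position: [538.0, 27.8, 26.3]
ee_rot: [0.709, -0.705, 0.004, -0.018]
contact_force: [-1.2, 5.0, 3.2]
gripper_width: 14.4
```

Run:
```python
from h import *
im=arm.get_image("wrist")[:,:,::-1].copy();cv2.imwrite("pics/w15.png",im);cv2.imwrite("pics/w15c.png",cv2.resize(im[30:260,70:330],None,fx=2.6,fy=2.6,interpolation=cv2.INTER_CUBIC))
s=arm.read_state();print(s["position"].round(2),yaw(s["ee_rot"]).round(2),s["contact_force"].round(2),s["wrist_torque"].round(2),s["gripper_width"])
im=arm.get_image("scene")[:,:,::-1].copy();cv2.imwrite("pics/s15.png",cv2.resize(im[120:300,140:340],None,fx=4,fy=4,interpolation=cv2.INTER_CUBIC)[:600])
```

```text
[538.05  27.7   26.3 ] -179.69 [-2.53  7.02  6.12] [ 1.48  1.15 -0.09] 14.083002480446302
```

View pics/w15c.png

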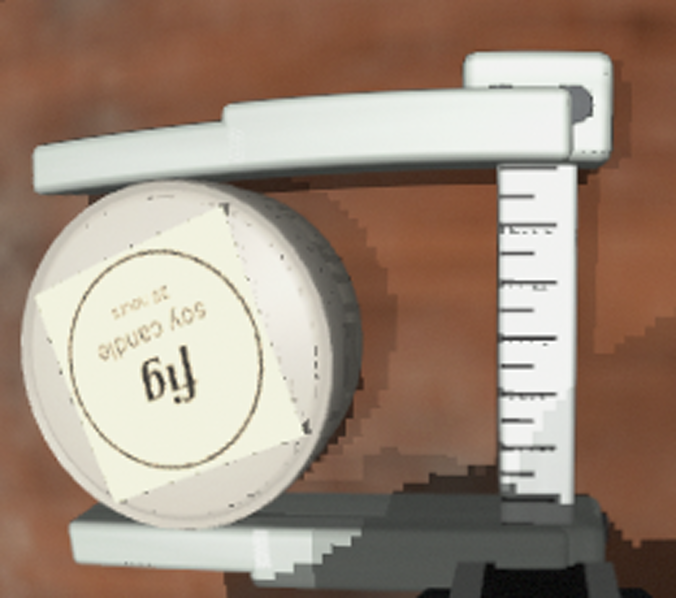

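View pics/s15.png

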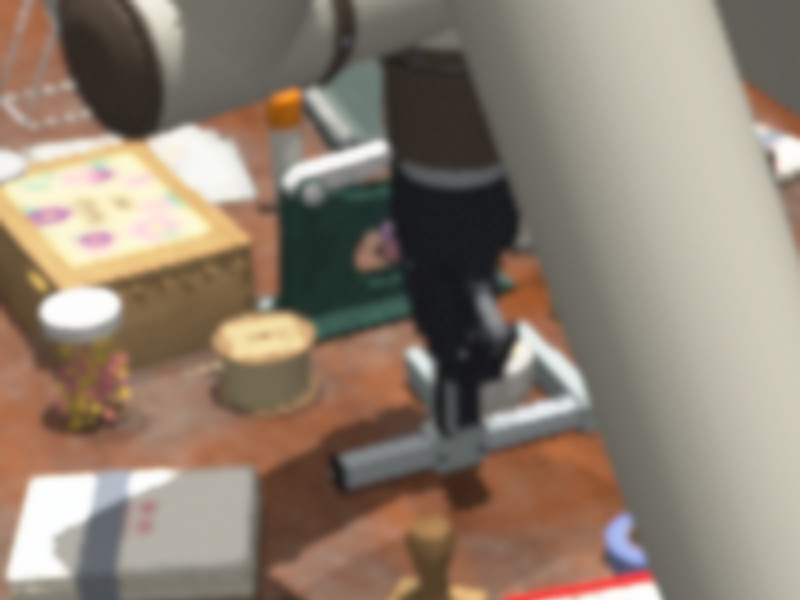

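arm_command --commands '[0,0,0,0,0,0,0,0,0,0,0,0,0,0,0,0,0,0,0,0]'

```text
clock: 16.1
position: [537.9, 27.7, 26.3]
ee_rot: [0.709, -0.705, 0.004, -0.018]
contact_force: [-1.6, 3.8, 2.5]
gripper_width: 14.2
```

arm_command --commands '[0,0,0,0,0,0,0,0,0,0,0,0,0,0,-0.01,0,0,0,-0.015,0]' --jaw 0.33

```text
clock: 16.6
position: [536.0, 25.0, 49.9]
ee_rot: [0.709, -0.705, 0.004, -0.015]
contact_force: [0.6, 1.0, 0.8]
gripper_width: 28.0
```

Run:
```python
from h import *
s=arm.read_state();print(s["position"].round(2),yaw(s["ee_rot"]).round(2),s["contact_force"].round(2),s["ee_rot"],s["gripper_width"])
```

```text
[536.01  24.95  49.93] -179.72 [0.57 1.   0.82] [ 0.70885123 -0.70518816  0.00371856 -0.01502557] 27.998059677192085
```

arm_command --commands '[0,0,-0.012,0,0,0,-0.01,0,0,0,0,0,0,0,0,0,0,0,0,0]'

```text
clock: 17.1
position: [536.8, 24.3, 76.5]
ee_rot: [0.709, -0.705, 0.005, -0.017]
contact_force: [0.5, 0.0, -0.3]
gripper_width: 28.2
```

Run:
```python
from h import *
im=arm.get_image("wrist")[:,:,::-1].copy();cv2.imwrite("pics/w16.png",im)
ci=arm.camera_info("wrist")
s=arm.read_state();print(s["clock"],s["position"].round(2),yaw(s["ee_rot"]).round(2),s["contact_force"].round(2),s["ee_rot"])
print(place("wrist","candle_mid"),place("wrist","thumb_grip"),place("wrist","caliper_beam"))
```

```text
17.15 [536.64  24.26  76.25] -179.71 [0.59 0.45 0.26] [ 0.70886464 -0.7051163   0.00515644 -0.01718529]
[(array([606.5, -19.4,  14.3]), 0.69), (array([ 668.5, -123.5,   38.1]), 0.61)] [(array([538. ,  26.2,  33.1]), 0.7)] [(array([536.1, -18.7,  14.1]), 0.64)]
```

View pics/w16.png

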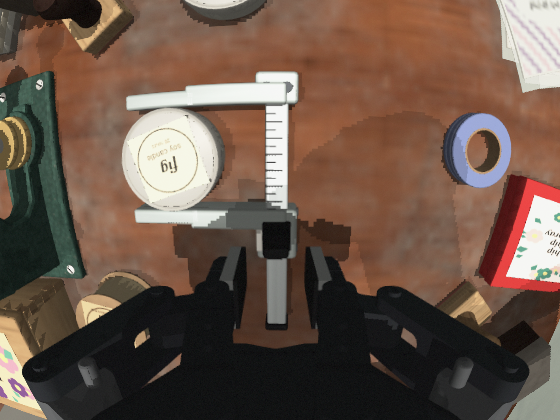

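Run:
```python
from h import *
for n,u,v,z in [("beam1",277,115,19),("beam2",275.5,195,19),("beam3",276,290,19),("thumb",275,238,40),("slidface",270,206,24),("fixface",270,103,24),("tin",173,157,28)]: print(n,wray([u,v],z).round(1))
plan([536.5,-5.5,60],179.7,4)
```

```text
beam1 [538.7 -45.1  19. ]
beam2 [539.3   4.9  19. ]
beam3 [538.5  73.6  19. ]
thumb [538.8  25.6  40. ]
slidface [542.5  10.7  24. ]
fixface [542.7 -52.2  24. ]
tin [602.  -20.8  28. ]
from [536.6  24.3  76.1] yaw -179.71 d [ -0.1 -29.8 -16.1] turn -0.59
[0.0074, 0.0001, 0.004, 0.15, 0.0074, 0.0001, 0.004, 0.15, 0.0074, 0.0, 0.004, 0.15, 0.0074, 0.0, 0.004, 0.15]
```

arm_command --commands '[0.007,-0.0005,0.003,0,0.007,-0.0005,0.005,0,0.007,-0.0005,0.006,0,0.005,-0.0005,0.006,0,0,0,0,0]'

```text
clock: 17.8
position: [538.7, -4.2, 52.5]
ee_rot: [0.709, -0.705, 0.004, -0.016]
contact_force: [-0.1, 0.1, -0.4]
gripper_width: 28.4
```

Run:
```python
from h import *
from scipy.spatial.transform import Rotation as R
im=arm.get_image("wrist")[:,:,::-1].copy();cv2.imwrite("pics/w17.png",im)
s=arm.read_state();print(s["clock"],s["position"].round(2),yaw(s["ee_rot"]).round(2),s["contact_force"].round(2),R.from_quat(s["ee_rot"]).as_matrix()[:,2])
for n,u,v,z in [("fixface",270,103,24)]: pass
```

```text
17.85 [539.    -3.86  52.89] -179.72 [ 0.11  0.79 -0.1 ] [ 0.02889271  0.01630511 -0.99944953]
```

View pics/w17.png

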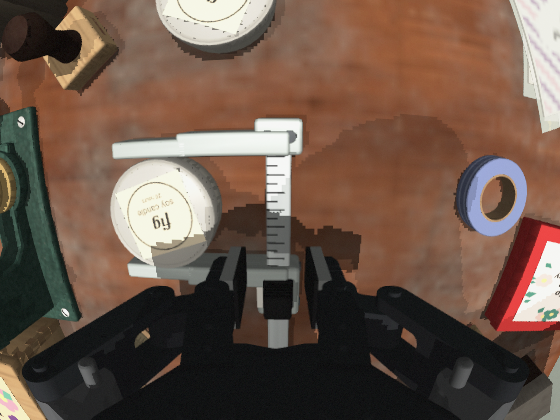

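arm_command --commands '[0,0.0005,0.013,0,0,0.0005,0.013,0,0,0.0005,0.012,0,0.0005,0.0005,0.007,0,0,0,0,0]'

```text
clock: 18.35
position: [539.8, -3.4, 6.8]
ee_rot: [0.709, -0.705, 0.005, -0.017]
contact_force: [-0.3, -1.0, 0.1]
gripper_width: 28.1
```

Run:
```python
from h import *
from scipy.spatial.transform import Rotation as R
im=arm.get_image("wrist")[:,:,::-1].copy();cv2.imwrite("pics/w18.png",im)
s=arm.read_state();print(s["clock"],s["position"].round(2),yaw(s["ee_rot"]).round(2),s["contact_force"].round(2),R.from_quat(s["ee_rot"]).as_matrix()[:,2])
```

```text
18.4 [540.15  -3.33   7.26] -179.69 [-0.09  0.15 -0.47] [ 0.03272584  0.01688752 -0.99932169]
```

View pics/w18.png

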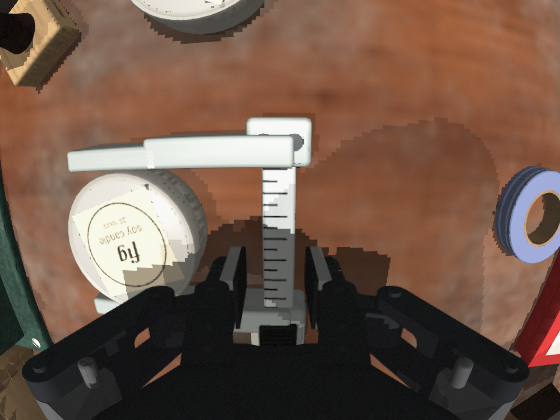

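arm_command --commands '[0,0,0.001,0,0,0,0,0,0,0,0,0,0,0,0,0,0,0,0,0]' --jaw 0

```text
clock: 18.9
position: [539.6, -3.4, 6.8]
ee_rot: [0.709, -0.705, 0.005, -0.017]
contact_force: [-0.4, -0.2, -1.4]
gripper_width: 12.2
```

Run:
```python
from h import *
im=arm.get_image("wrist")[:,:,::-1].copy();cv2.imwrite("pics/w19.png",im)
s=arm.read_state();print(s["clock"],s["position"].round(2),yaw(s["ee_rot"]).round(2),s["contact_force"].round(2),s["gripper_width"])
```

```text
18.95 [539.62  -3.37   6.86] -179.7 [-0.06 -0.25 -2.31] 11.861580847231506
```

View pics/w19.png

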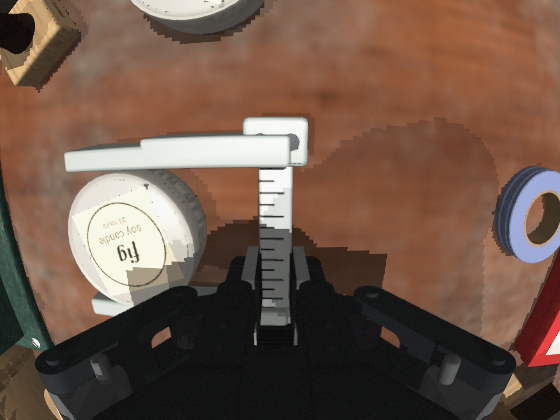

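arm_command --commands '[-0.0001,-0.0002,-0.005,0,-0.0001,-0.0003,-0.008,0,-0.0002,-0.0003,-0.01,0,-0.0002,-0.0003,-0.01,0,-0.0002,-0.0003,-0.01,0]'

```text
clock: 19.45
position: [536.8, -3.7, 50.7]
ee_rot: [0.709, -0.705, 0.003, -0.014]
contact_force: [-0.2, -0.1, -5.4]
gripper_width: 12.5
```

Run:
```python
from h import *
im=arm.get_image("wrist")[:,:,::-1].copy();cv2.imwrite("pics/w20.png",im)
s=arm.read_state();print(s["clock"],s["position"].round(2),yaw(s["ee_rot"]).round(2),s["contact_force"].round(2),s["gripper_width"],s["ee_rot"])
im=arm.get_image("scene")[:,:,::-1].copy();cv2.imwrite("pics/s20.png",cv2.resize(im[120:300,140:340],None,fx=4,fy=4,interpolation=cv2.INTER_CUBIC)[:600])
```

```text
19.5 [538.21  -3.46  52.64] -179.72 [ 0.38  0.26 -2.53] 11.79027080887332 [ 0.70878799 -0.70522841  0.00437458 -0.01591637]
```

View pics/w20.png

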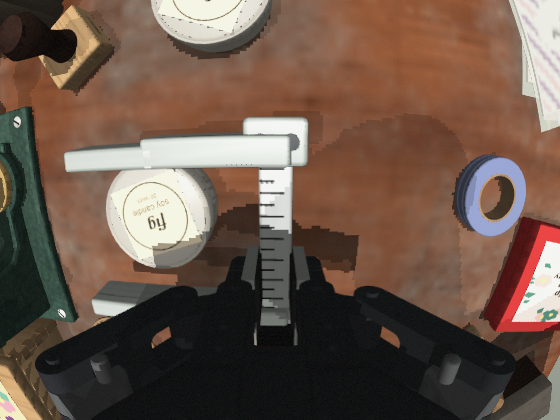

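View pics/s20.png

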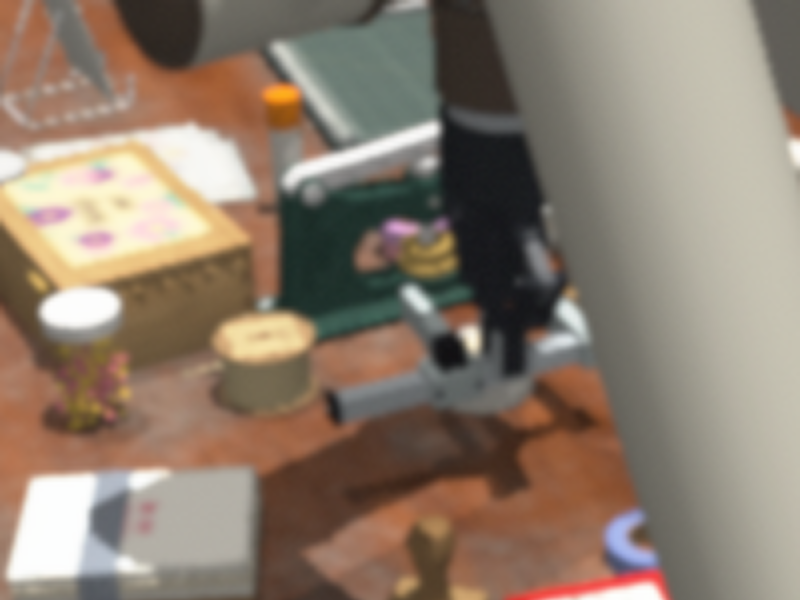

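arm_command --commands '[0,0,-0.015,0,0,0,-0.02,0,0,0,-0.02,0,0,0,-0.01,0,0,0,0,0]'

```text
clock: 20.05
position: [534.4, -4.9, 118.4]
ee_rot: [0.708, -0.706, 0.003, -0.015]
contact_force: [0.1, -1.1, -5.1]
gripper_width: 12.1
```

Run:
```python
from h import *
s=arm.read_state();print(s["position"])
im=arm.get_image("wrist")[:,:,::-1].copy();cv2.imwrite("pics/w21.png",im)
plan([501,223,115],180,10)
```

```text
[534.44374066  -4.86060651 118.3747664 ]
from [534.   -4.9 117.6] yaw -179.85 d [-33.  227.9  -2.6] turn -0.15
[-0.0228, 0.0032, 0.0003, 0.01, -0.0228, 0.0032, 0.0003, 0.01, -0.0228, 0.0032, 0.0003, 0.01, -0.0228, 0.0033, 0.0003, 0.01, -0.0228, 0.0033, 0.0003, 0.01]
[-0.0228, 0.0033, 0.0003, 0.01, -0.0228, 0.0033, 0.0003, 0.01, -0.0228, 0.0033, 0.0003, 0.01, -0.0228, 0.0033, 0.0003, 0.01, -0.0228, 0.0033, 0.0003, 0.01]
```

View pics/w21.png

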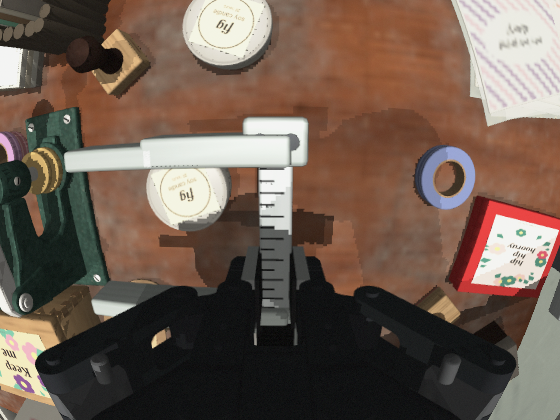

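arm_command --commands '[-0.012,0.002,0,0,-0.022,0.003,0,0,-0.023,0.0033,0,0,-0.023,0.0033,0,0,-0.023,0.0033,0,0]'

```text
clock: 20.6
position: [514.4, 99.8, 112.7]
ee_rot: [-0.706, 0.709, 0.0, 0.01]
contact_force: [-0.3, 0.9, -4.7]
gripper_width: 11.8
```

Run:
```python
from h import *
plan([501,223,115],180,6)
```

```text
from [514.4  99.8 112.7] yaw 179.74 d [-13.4 123.2   2.3] turn 0.26
[-0.0205, 0.0023, -0.0004, -0.04, -0.0205, 0.0023, -0.0004, -0.04, -0.0205, 0.0023, -0.0004, -0.04, -0.0205, 0.0023, -0.0004, -0.04, -0.0205, 0.0023, -0.0004, -0.04]
[-0.0205, 0.0023, -0.0004, -0.04]
```

arm_command --commands '[-0.024,0.0023,0,0,-0.024,0.0023,0,0,-0.022,0.0023,0,0,-0.018,0.002,0,0,-0.01,0.001,0,0]'

```text
clock: 21.1
position: [499.3, 204.7, 107.1]
ee_rot: [-0.706, 0.708, 0.002, 0.004]
contact_force: [0.7, -0.2, -4.7]
gripper_width: 12.0
```

arm_command --commands '[0,0,0,0,0,0,0,0,0,0,0,0,0,0,0,0,0,0,0,0]'

```text
clock: 21.6
position: [497.7, 203.4, 104.8]
ee_rot: [-0.706, 0.708, 0.003, 0.001]
contact_force: [0.0, -0.7, -4.3]
gripper_width: 12.2
```

Run:
```python
from h import *
from scipy.spatial.transform import Rotation as R
im=arm.get_image("wrist")[:,:,::-1].copy();cv2.imwrite("pics/w22.png",im)
s=arm.read_state();print(s["position"],R.from_quat(s["ee_rot"]).as_matrix()[:,2])
print(place("wrist","pack_top"),place("wrist","kraft_pack"))
plan([501,223,70],180,4)
```

```text
[497.66759795 203.31996356 104.85887089] [-0.00168825  0.00577021 -0.99998193]
[(array([515.6, 229.5,  30.7]), 0.61)] [(array([516.6, 232.3,   1.3]), 0.82)]
from [497.8 203.6 105. ] yaw 179.88 d [  3.2  19.4 -35. ] turn 0.12
[-0.0048, -0.0008, 0.0087, -0.03, -0.0048, -0.0008, 0.0087, -0.03, -0.0048, -0.0008, 0.0087, -0.03, -0.0048, -0.0008, 0.0087, -0.03]
```

View pics/w22.png

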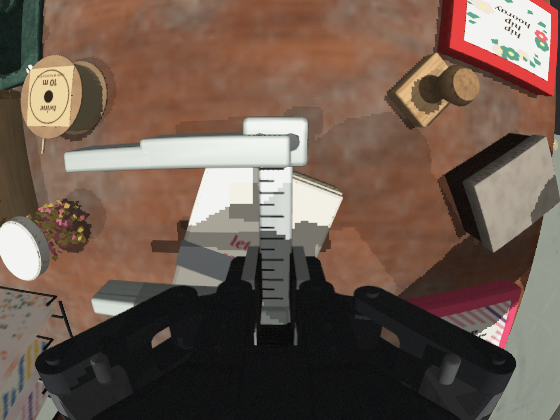

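arm_command --commands '[-0.006,-0.0008,0.008,0,-0.006,-0.0008,0.01,0,-0.005,-0.0008,0.01,0,-0.003,0,0.008,0,0,0,0,0]'

```text
clock: 22.25
position: [500.4, 225.7, 65.4]
ee_rot: [-0.706, 0.708, 0.003, 0.001]
contact_force: [-0.2, -0.3, -4.3]
gripper_width: 12.5
```

Run:
```python
from h import *
im=arm.get_image("wrist")[:,:,::-1].copy();cv2.imwrite("pics/w23.png",im)
im=arm.get_image("scene")[:,:,::-1].copy();cv2.imwrite("pics/s23.png",cv2.resize(im[150:300,100:300],None,fx=4,fy=4,interpolation=cv2.INTER_CUBIC))
s=arm.read_state();print(s["position"],s["contact_force"])
```

```text
[501.0219297  225.67198688  66.5944151 ] [ 1.09786099 -0.68094112 -4.43951781]
```

View pics/s23.png

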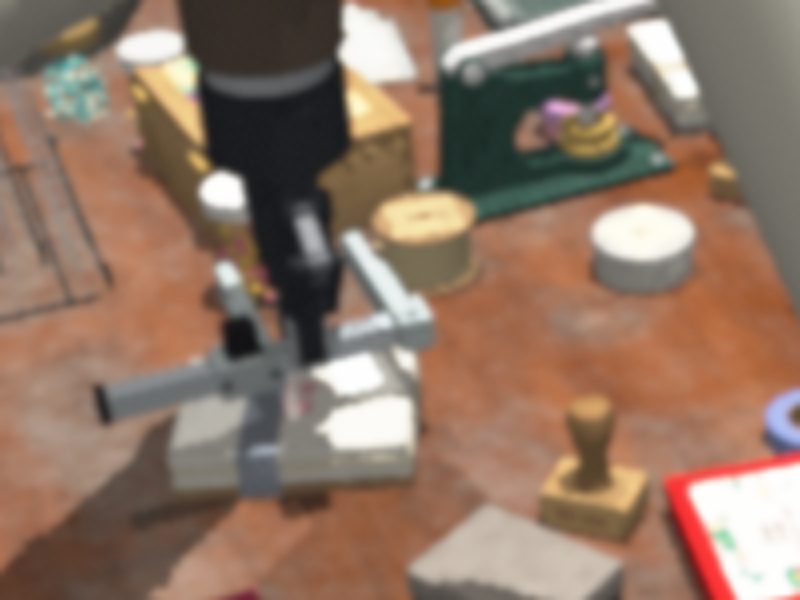

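arm_command --commands '[0,0,0.008,0,0,0,0.008,0,0,0,0.006,0,0,0,0.003,0,0,0,0,0]'

```text
clock: 22.85
position: [501.5, 225.8, 40.2]
ee_rot: [-0.706, 0.708, 0.002, 0.003]
contact_force: [-0.1, 0.1, -4.5]
gripper_width: 12.4
```

arm_command --commands '[0,0,0.002,0,0,0,0.002,0,0,0,0.002,0,0,0,0.001,0,0,0,0,0]'

```text
clock: 23.35
position: [501.9, 226.3, 37.7]
ee_rot: [-0.707, 0.707, 0.002, 0.005]
contact_force: [-0.8, -0.1, -2.7]
gripper_width: 12.4
```

arm_command --commands '[0,0,0.002,0,0,0,0.002,0,0,0,0.002,0,0,0,0.001,0,0,0,0,0]'

```text
clock: 23.85
position: [502.4, 226.8, 37.1]
ee_rot: [0.708, -0.706, -0.001, -0.006]
contact_force: [-1.8, -1.2, -0.9]
gripper_width: 12.5
```

Run:
```python
from h import *
im=arm.get_image("wrist")[:,:,::-1].copy();cv2.imwrite("pics/w24.png",im)
s=arm.read_state();print(s["position"],s["contact_force"],s["ee_rot"])
```

```text
[502.38331776 226.78017285  36.97333002] [-3.01664852  0.56574499  1.27532019] [ 0.70767466 -0.70651398 -0.00098107 -0.00579691]
```

View pics/w24.png

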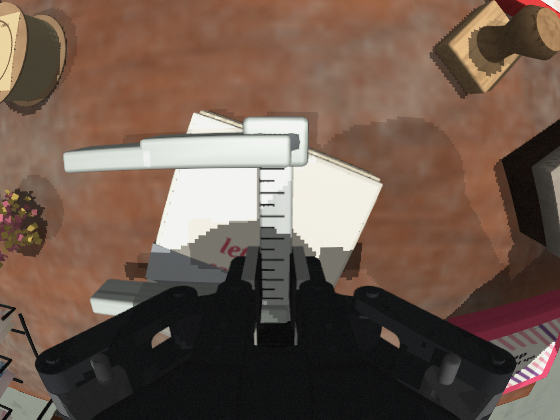

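Resting on the pack. Release.

arm_command --commands '[0,0,0,0,0,0,0,0,0,0,0,0,0,0,0,0,0,0,0,0]' --jaw 0.33

```text
clock: 24.4
position: [505.6, 228.6, 37.1]
ee_rot: [0.708, -0.706, -0.0, -0.009]
contact_force: [0.8, -0.1, -0.4]
gripper_width: 28.1
```

arm_command --commands '[0,0,-0.008,0,0,0,-0.014,0,0,0,-0.02,0,0,0,-0.02,0,0,0,-0.02,0]'

```text
clock: 24.9
position: [503.3, 226.4, 120.6]
ee_rot: [0.708, -0.706, -0.0, -0.006]
contact_force: [1.5, 0.4, -0.1]
gripper_width: 28.4
```

Run:
```python
from h import *
im=arm.get_image("wrist")[:,:,::-1].copy();cv2.imwrite("pics/w25.png",im)
s=arm.read_state();print(s["position"],s["contact_force"],s["ee_rot"])
print(place("wrist","caliper_mid"),place("wrist","pack_top"),place("wrist","caliper"))
```

```text
[505.4685027  227.61648418 124.50541866] [0.97055295 0.82538602 2.47813591] [ 7.08353097e-01 -7.05798496e-01  6.88237736e-04 -9.15969859e-03]
[(array([524.9, 235.8,  30.6]), 0.59)] [(array([516.1, 229.6,  34.7]), 0.94)] [(array([497.9, 215.5,  31.8]), 0.91), (array([517.9, 236. ,   2.1]), 0.6)]
```

View pics/w25.png

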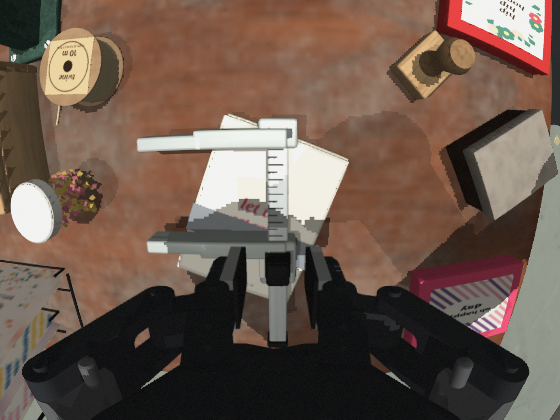

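arm_command --commands '[0,0,-0.03,0,0,0,-0.03,0,0.02,0,-0.03,0,0.04,0,0,0,0.045,0,0,0]'

```text
clock: 25.6
position: [500.8, 120.4, 206.2]
ee_rot: [0.71, -0.704, -0.001, 0.0]
contact_force: [0.5, -0.4, -0.7]
gripper_width: 28.4
```

arm_command --commands '[0.045,0,0,0,0.045,0,0,0,0.045,0,0,0,0.045,0,0,0,0.045,0,0,0]'

```text
clock: 26.1
position: [499.1, -112.5, 201.0]
ee_rot: [0.711, -0.703, -0.004, 0.004]
contact_force: [1.6, 0.9, 0.3]
gripper_width: 28.6
```

arm_command --commands '[0.045,0,0,0,0.045,0,0,0,0.045,0,0,0,0.03,0,0,0,0,0,0,0]'

```text
clock: 26.6
position: [496.2, -288.2, 193.4]
ee_rot: [0.709, -0.705, -0.01, 0.007]
contact_force: [-0.2, 0.6, -1.1]
gripper_width: 28.2
```

Run:
```python
from h import *
from scipy.optimize import least_squares
im=arm.get_image("top")[:,:,::-1].copy();cv2.imwrite("pics/t26.png",im);cv2.imwrite("pics/t26c.png",cv2.resize(im[160:250,120:270],None,fx=5.3,fy=5.3,interpolation=cv2.INTER_CUBIC))
print(place("top","caliper_mid"),place("top","pack_top"),place("top","caliper"),place("top","candle_mid"))
im=arm.get_image("scene")[:,:,::-1].copy();cv2.imwrite("pics/s26.png",cv2.resize(im[150:300,100:300],None,fx=4,fy=4,interpolation=cv2.INTER_CUBIC))
print(arm.read_state()["clock"],arm.read_state()["position"])
```

```text
[(array([519.6, 227.2,  29.6]), 0.98), (array([521.8, 232.6,   0.7]), 0.38), (array([676.5, 115.8,  16.7]), 0.28)] [(array([516.2, 227.8,  30.2]), 0.89)] [(array([503.9, 217.4,  27.5]), 0.77)] [(array([603.7, -20.6,  14.8]), 0.76), (array([ 575.8, -142.4,    8.5]), 0.54), (array([ 650.7, -353.8,   14.8]), 0.46)]
26.9 [ 497.35751799 -283.98391936  195.40124665]
```

View pics/t26c.png

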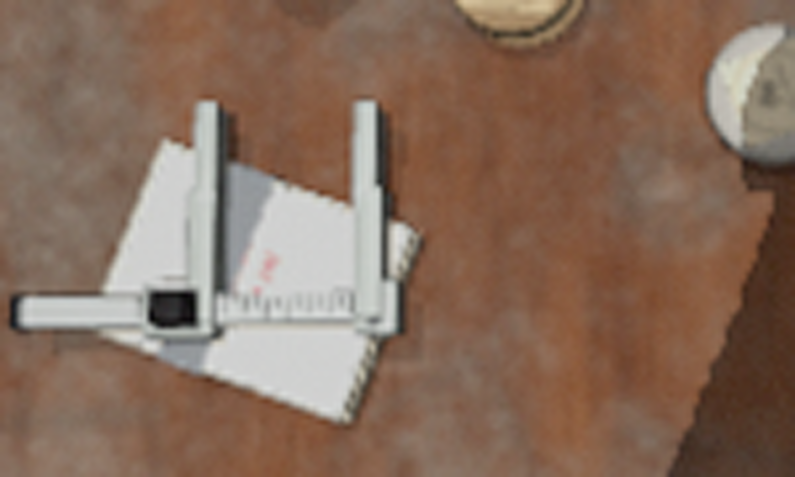

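View pics/s26.png

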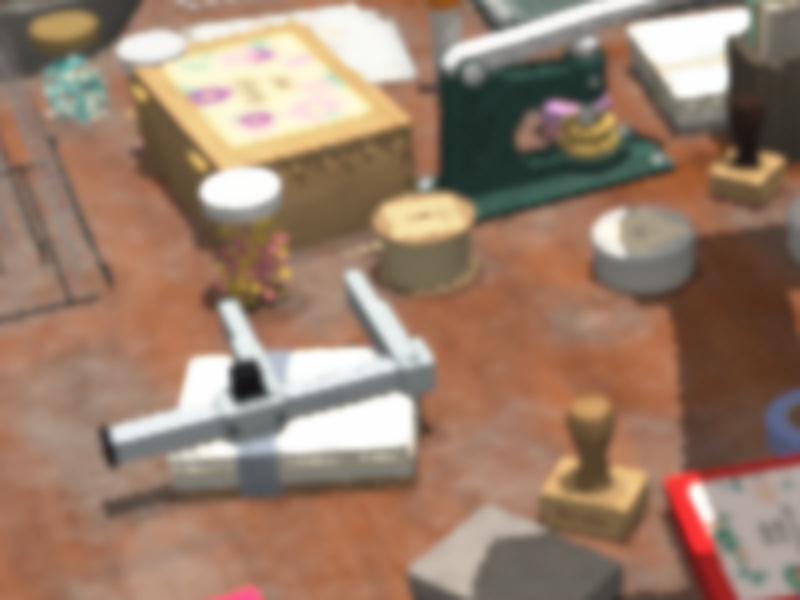

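Run:
```python
from h import *
im=cv2.imread("pics/t26.png");g=cv2.cvtColor(im,cv2.COLOR_BGR2GRAY).astype(int)
print(g[182:194,153:198])
```

```text
[[109 107 102 126 173 195 199 176  61  66  55  72 101  99  99  98  98  99
   99  98 101 102 106 103 103 100  99  98  98 100  99 100  96 121 172 199
  204 185  56  62  71 100  97 100 105]
 [110 109 107 137 184 195 198 172  58  65  56  73  99  98  97  97  98  98
   99  95  99 102 101 101 100  97  97  97  95 100 100  99  96 120 173 198
  205 185  57  63  72 101  99 103 108]
 [108 111 110 143 191 195 199 172  65  65  54  71 102  97  98  99  99 102
   99  96  97  97  97 102  97  99 100  99 100  99 102  99  92 119 172 200
  205 187  57  61  65  94  94 102 105]
 [108 110 109 143 192 196 199 171  65  65  53  61  90  91  98  99 102 102
  101  93  95  92  93  95  97  98  97  96  98  99  97 101  92 132 185 199
  206 185  56  59  59  90  88  92 102]
 [ 95 106 104 140 192 197 200 169  65  64  49  53  84  88  94 103 100 101
  100  96  91  95  96  96  97  95  97  95  99  99 103 101  96 139 190 201
  207 186  57  56  64  91  86  88 102]
 [182 150  92 139 191 197 200 166  63  68  52  58  88  91  94  99  97  95
   94  93  93  95  96  96  96  98  97  95  98 103 103 105 100 139 191 200
  206 185  54  54
[... 444 characters left out ...]
7  95  85  94 100  98  94
   91  93  94  92  92  91  96  99 101  99  98  97 103 104  99 140 193 202
  206 183  65  55  58  84  82  83  96]
 [208 209 210 202 185 198 202 162  64  83 122 141 133 111 112 105  93  97
   93  96  93  96  94  92  99  98 101 104 103 104 104 110  98 140 195 202
  207 181  64  55  58  85  86  94  99]
 [208 208 210 202 186 201 202 162  63  85 129 155 150 143 142 137 118  98
   85  95  93  95  96  93  99  99 104 107 113 111 109 108  96 141 195 202
  206 178  64  54  54  86  89 102  99]
 [207 207 208 202 187 201 204 158  61  82 127 152 151 149 153 150 145 140
  124  82  75  94  93  94  99 104 103 107 110 110 106 104  94 139 196 203
  206 174  63  50  55  87  89  98 100]]
```

Run:
```python
from h import *
P=lambda u:ray("top",[u,188],54)
for a,b in [(160.27,186.09),(156.16,160.27),(186.09,190.36),(156.16,190.36)]: print(np.linalg.norm(P(a)-P(b)).round(2))
```

```text
63.97
10.18
10.58
84.73
```

Run:
```python
from h import *
a=[cv2.imread(f"pics/w{i}.png")[270:345,80:300] for i in (19,20,22,24)]
cv2.imwrite("pics/cmp.png",np.vstack([cv2.resize(x,None,fx=2,fy=2,interpolation=cv2.INTER_CUBIC) for x in a]))
```

```text
(no output)
```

View pics/cmp.png

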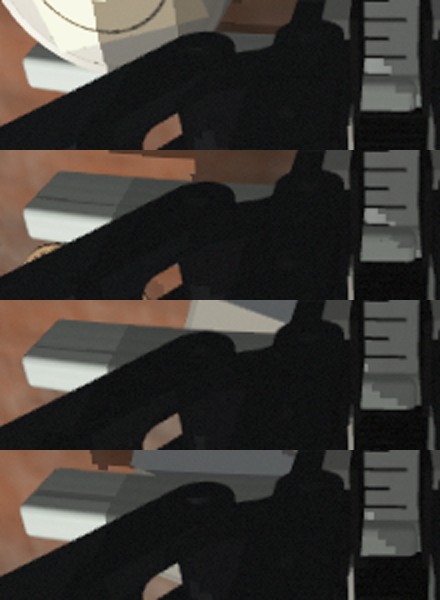

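Run:
```python
from h import *
a=[cv2.imread(f"pics/w{i}.png")[150:345,250:305] for i in (18,19,20,22,24)]
a=[cv2.resize(cv2.convertScaleAbs(x,alpha=1.5,beta=20),None,fx=2.8,fy=2.8*1.05,interpolation=cv2.INTER_CUBIC) for x in a]
cv2.imwrite("pics/cmp2.png",np.hstack(a))
```

```text
(no output)
```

View pics/cmp2.png

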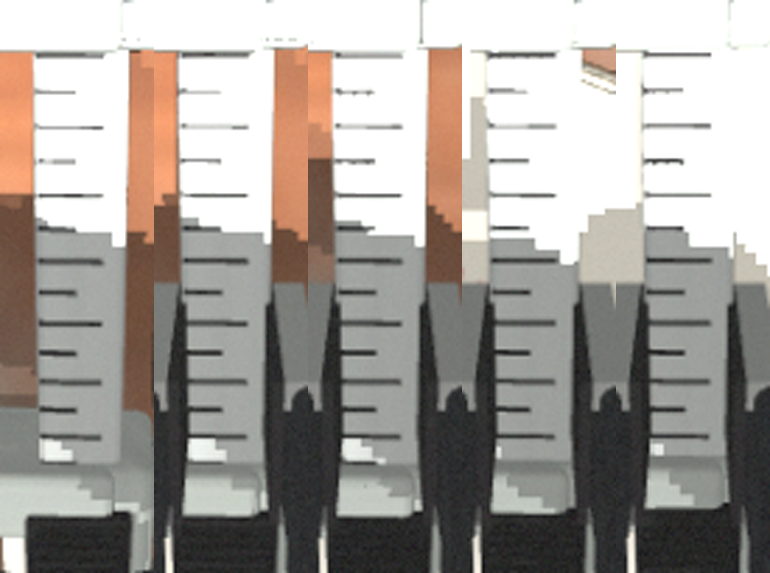

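Run:
```python
from h import *
for t in ["stamp_a_mid","stamp_b_mid","tape_mid","twine_mid","jar_mid"]: print(t,place("scene",t)[:1])
print(arm.job_done())
```

```text
stamp_a_mid [(array([ 671. , -124. ,   39.2]), 0.72)]
stamp_b_mid [(array([ 672.7, -122.1,   38.8]), 0.65)]
tape_mid [(array([391.3, -26.3,  12.7]), 0.59)]
twine_mid [(array([675.9, 120.7,  22.3]), 0.71)]
jar_mid [(array([688.8, 215.3,  40.6]), 0.88)]
the job is handed in; nothing more can be done
None
```

I took the tin's width with the caliper and left the caliper flat on the kraft pack. I handed the job in at about 27 s of the 61 s allowed. No verdict was reported.

**What was done:** I laid the caliper astride the leftmost tin, which stood at about (601, 8) mm. I closed the slider by its thumb grip with about 4–7 N; the last part of that push slid the caliper and tin together about 27 mm to the robot's right. I then lifted the caliper by the beam, with the tin left standing, and released it on the pack.

**Last checks:**
- **Position:** the caliper's balance point measured about (520, 227) mm and the pack's centre about (516, 228) mm, so they are roughly 4 mm apart. The caliper looks flat in the scene picture.
- **Tin:** it stands upright on the table at about (604, -21) mm.
- **Gripper:** it was well clear of everything.
- **Bystanders:** stamp a, the tape, the twine and the jar are within a few mm of where they started. The final reading for stamp b picked up stamp a instead, but the picture shows stamp b standing; I did not measure it again.

**Jaw setting, where two checks disagreed:**
- **Top camera:** the coarse reading came out at about 64–65 mm, right at the 64.5 mm lower limit. One pixel there is about 2.5 mm.
- **Wrist pictures:** the slider sits at the same point on the beam's scale from bearing on the tin until just before the caliper was released on the pack. That fits the tin's 66 mm, so I trusted it. I did not check the scale again after release.

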